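Clear the bottles, clip the two stray sockets onto their rail, put the bottles back

TASK

Two sockets have been left behind the bottles on the bench mat: first move both bottles into the grey tray, standing upright, and only then take the two sockets and press each upright into its spring clip on the rail, fully home, so that the four sockets run in order of size from the thickest to the thinnest. When both sockets are in, put each bottle back upright on the round pad of its own colour, fully on the pad. Do not tip a bottle over, and leave the green circuit board where it lies.

Things in the scene. Friction and masses are not known exactly. Their poses are not given: they have to be found in the camera images.
- bottle_yellow: closed white dispenser bottle, upright: 52 mm diameter up to 95 mm high, then a conical shoulder, then a round yellow screw cap 36 mm in diameter from 118 mm to its top at 150 mm (grip it by the cap); yellow band round its middle; about 0.2 kg. Starts on the pad of its colour. Origin: centre of its underside, z up its axis.
- bottle_blue: closed grey dispenser bottle, upright: 52 mm diameter up to 95 mm high, then a conical shoulder, then a round blue screw cap 36 mm in diameter from 118 mm to its top at 150 mm (grip it by the cap); blue band round its middle; about 0.2 kg. Starts on the pad of its colour. Origin: centre of its underside, z up its axis.
- pad_yellow: flat round yellow pad fixed to the mat, 76 mm diameter, 3 mm thick: the place of the bottle with the yellow cap. Origin: centre of its underside; its top is 3 mm above that.
- pad_blue: flat round blue pad fixed to the mat, 76 mm diameter, 3 mm thick: the place of the bottle with the blue cap. Origin: centre of its underside; its top is 3 mm above that.
- tray: fixed grey open tray left or right of the mat, the side area for the bottles: 130 mm (its x) by 190 mm (its y) outside, walls 4 mm thick and 18 mm high, floor 4 mm thick; the bottles fit side by side, 45 mm either way from its centre along y. Origin: centre of its underside.
- socket_red: deep steel nut socket standing on the mat behind the bottles (away from the robot), the thicker of two, red band and red ring at its top: 28 mm diameter, 60 mm high, foot chamfered 3 mm, a 2 mm deep groove 9 to 19 mm above its foot; grip it above 24 mm. About 0.14 kg. Origin: centre of its underside, z up its axis.
- socket_green: deep steel nut socket standing on the mat behind the bottles (away from the robot), the thinner of two, green band and green ring at its top: 22 mm diameter, 52 mm high, foot chamfered 3 mm, a 2 mm deep groove 9 to 19 mm above its foot; grip it above 24 mm. About 0.09 kg. Origin: centre of its underside, z up its axis.
- rail: fixed bar left or right of the mat, 40 (x) by 200 (y) by 12 mm. Origin: mid underside. At y=+75 mm a fixed 34 mm socket, 66 high; at y=-75 a fixed 16 mm one. At y=+25 (for 28 mm) and y=-25 (for 22 mm) a clip: yellow sprung jaws on the socket's +y and -y sides, 24 mm above the bar, flared mouth. Push straight down, 5-15 N, till the socket stands on the bar (12 mm up). Fingers on its x sides.
- board: small green circuit board lying loose on the mat behind the sockets, 38 by 55 mm, 4 mm thick, parts on it up to 12 mm high; to be left alone. Origin: centre of its underside.
Not all that is in view belongs to the job. Several things look just like the tray: the one meant starts farthest from the robot's base.

How it is judged:
On the way, in this order (a step that is already met when the one before it is completed fails the run):
1. both bottles stand upright in the grey tray, the sockets not yet taken (each within 40 mm of its start) (x of bottle_yellow in the frame of tray between -0.038 and 0.038 m and y of bottle_yellow in the frame of tray between -0.068 and 0.068 m and z of each of bottle_yellow, bottle_blue in the frame of tray below 0.01 m and angle between each of bottle_yellow, bottle_blue's own z axis and vertical below 0.12 rad and linear speed of each of bottle_yellow, bottle_blue below 0.02 m/s and x of bottle_blue in the frame of tray between -0.038 and 0.038 m and y of bottle_blue in the frame of tray between -0.068 and 0.068 m and distance of each of socket_red, socket_green from where it was at the start of the episode below 0.04 m), for 0.2 s.
2. both sockets are home in their clips, the bottles still in the tray (x of socket_red in the frame of rail between -0.01 and 0.01 m and y of socket_red in the frame of rail between 0.019 and 0.031 m and z of socket_red in the frame of rail between 0.009 and 0.015 m and angle between each of socket_red, socket_green, bottle_yellow, bottle_blue's own z axis and vertical below 0.12 rad and linear speed of each of socket_red, socket_green, bottle_yellow, bottle_blue below 0.02 m/s and x of socket_green in the frame of rail between -0.01 and 0.01 m and y of socket_green in the frame of rail between -0.031 and -0.019 m and z of socket_green in the frame of rail between 0.009 and 0.015 m and x of bottle_yellow in the frame of tray between -0.038 and 0.038 m and y of bottle_yellow in the frame of tray between -0.068 and 0.068 m and z of each of bottle_yellow, bottle_blue in the frame of tray below 0.01 m and x of bottle_blue in the frame of tray between -0.038 and 0.038 m and y of bottle_blue in the frame of tray between -0.068 and 0.068 m), for 0.2 s.
At the end, for the whole second after the job is handed in: Bottles upright within 15 mm of the centre of their own pads; red socket in the clip beside the thickest, green beside the thinnest, each down on the rail (3 mm), upright (0.12 rad), within 6 mm along and 10 mm across it; board within 30 mm of its start; all at rest and released (horizontal distance between bottle_yellow and pad_yellow below 0.015 m and z of bottle_yellow in the frame of pad_yellow between -0.001 and 0.007 m and angle between each of bottle_yellow, bottle_blue, socket_red, socket_green's own z axis and vertical below 0.12 rad and linear speed of each of bottle_yellow, bottle_blue, socket_red, socket_green below 0.02 m/s and horizontal distance between bottle_blue and pad_blue below 0.015 m and z of bottle_blue in the frame of pad_blue between -0.001 and 0.007 m and x of socket_red in the frame of rail between -0.01 and 0.01 m and y of socket_red in the frame of rail between 0.019 and 0.031 m and z of socket_red in the frame of rail between 0.009 and 0.015 m and x of socket_green in the frame of rail between -0.01 and 0.01 m and y of socket_green in the frame of rail between -0.031 and -0.019 m and z of socket_green in the frame of rail between 0.009 and 0.015 m and distance of board from where it was at the start of the episode below 0.03 m); the robot touches nothing.
It fails at once if a bottle is tipped over (more than 0.7 rad) (angle between any of bottle_yellow, bottle_blue's own z axis and vertical above 0.7 rad).
It fails at once if the circuit board is moved more than 30 mm (distance of board from where it was at the start of the episode above 0.03 m).
It also fails if it takes over 128 s, if anything falls off the work surface, if the arm or the gripper's body presses on something with over 40 N, if the wrist force passes 120 N, or if a joint passes its speed limit or range.

ROBOT

A 6-joint arm with a two-finger parallel gripper is mounted at the origin on the work surface. World frame = base frame: x ahead of the robot, y to its left, z up, the work surface at z = 0. Lengths are in m, angles in rad, forces in N, time in s.
With the tool pointing down it reaches from about 0.325 to 0.85 m from the base axis. Payload 4.4 kg.
Tool frame: the origin (TCP) lies on the centre line of the jaws, within the pads' length; the fingertips stand robot.finger_overhang ahead of it and the grasp point (between the pads) lies 8 mm behind it (robot.finger_overhang is the distance from the TCP to the fingertips, in m); z points along the fingers, y is the line along which they close (so a half turn about z gives the same grasp; the last joint's range is limited). The gripper opens to 94 mm and grips with 3 to 60 N. Pads are 16 mm wide; open, the fingers measure 119 mm over their backs; the gripper's body (75 mm by 177 mm) begins 78 mm behind the grasp point.
Start: joints at [-1.421, 0.207, 1.542, -0, 1.393, -0.15], TCP at [0.17, -0.549, 0.216] pointing down, gripper open.
Joint ranges: [-2.73, 2.73], [-0.86, 2.22], [0.23, 2.46], [-1.11, 4.25], [0.08, 2.63], [-2.82, 2.82]. Speed limits (rad/s): [2.79, 2.79, 3.14, 3.14, 3.14, 3.14].

INTERFACE

Orientations are given as a 3x3 rotation matrix whose columns are the frame's x, y, z axes.
In Python, from cell import status, grab_frame, camera_params, finish_job, nets, robot gives the robot as it stands. The module is installed in compiled form; this text tells all that it offers.
- The arm moves only by the tool hand_motion, called after "Emit:" by a JSON object that holds its "op" and its "data", one argument or row to a line. Schema: {"type":"object","properties":{"plan":{"type":"array","items":{"type":"object","properties":{"finger_gap":{"type":"number"},"dx":{"type":"number"},"dy":{"type":"number"},"dz":{"type":"number"},"twist":{"type":"number"}},"additionalProperties":false,"required":["finger_gap"]},"minItems":1,"maxItems":12},"clamp_n":{"type":"number"},"only":{"type":"string"},"quiet":{"type":"boolean"},"lines":{"type":"string"}},"required":["plan"],"additionalProperties":false}. plan is a list of rows, 1 to 12 of them, each an object with the fields finger_gap (the finger opening in m), dx, dy, dz (the shift in m), twist (a turn about the tool's z in rad); a field left out counts as zero (the opening has to be given); each row is the pose to reach, as a shift and turn from the pose commanded when the call began, along the tool's axes at that moment; what a row does not reach only later rows make up. A row lasts 1/10 s, in which the tool goes at most 0.05 m and 0.15 rad, less where a joint would pass 70% of its speed; a pose out of reach is approached as far as the arm can. The fingers move at their own pace and stop on an object; clamp_n is the grip in N (left out, the last holds). Time passes only in rows, so rows that do not move let the fingers close. The tool returns the time, the measured TCP pose, the force, the opening and the grip force at its end. only (a regular expression) keeps the lines of the reply that match it, lines (a string "A,B") keeps lines A to B, and quiet returns only ok. Input that does not fit is refused with a message, and nothing moves.
- status.get_obs(): the state, without advancing time (a new reading comes with each control period).
- grab_frame(name): name is "scene" or "top" or "wrist"; returns (picture, depth): 420x560x3 uint8, red, green, blue; 420x560 float32, m along the optical axis (not along the pixel's ray), 0 where there is no reading.
- camera_params(name): a dict with "camera_matrix" (3x3 intrinsics, pixels), "extrinsics" (4x4, takes a point from world to camera coordinates). Camera axes: x right, y up, looking along -z (the intrinsics and any distortion apply to the point x, -y, -z); pixel columns grow to the right and rows downward; lengths in m; the calibration is good to about 2 mm. A picture is of the moment at which its call begins: read the wrist's pose just before it. camera_params takes no time and is no camera call; for the wrist camera it gives the pose at the moment of the call.
- finish_job(): hands the job in; it is judged then, once.
Trained networks look in the newest picture that a camera, given by its name, has taken for a name from the list of things; names that differ only in an ending like _2 or _b are one class to them, and where a whole thing is asked for, a point or a joint stands for the part that bears it (a point fixed in the world has none). Each returns a list of dicts, best first, with "score" (0 to 1); they miss things now and then, are a little off and sometimes report something else, mostly with a low value. They report only what shows in the picture. A call takes as long as a camera call. They do not tell look-alikes from the thing itself.
- nets.look_for(target, camera): "position" ([column, row] in pixels, amid what is visible of it).
- nets.outline_of(target, camera): "pixels" (420x560 bool, what is visible of it) and "position" ([column, row] in pixels, amid what is visible of it).
- nets.spot_point(target, camera): "position" ([column, row] in pixels: a listed point, or the origin of a listed thing).
The state is a dict: "time_s": time; "joint_positions": joint angles; "dq": joint speeds; "effort": joint torques, N m; "tcp_pos": TCP position; "eef_rot": TCP orientation; "ft_force": force on the tool from outside, world axes, zero at the start; "torque": the same for the moment, N m; "grip_width": finger opening in m; "grasp_force": force on a finger pad.
Only numpy, scipy, OpenCV 4.12 (cv2) and the standard library are available. Lean on these libraries where they do the work, as an engineer would, in place of code of your own. Each camera call takes 0.05 s, during which the arm holds its last target. There are 200 camera calls.

## Working session

There is one attempt and no reset: what is moved stays moved. The work goes in short steps, Python scripts to look and compute and a tool call to move; the robot and the scene stay as the last step left them, time stands still between calls to the robot, and variables do not carry over. Pictures are saved under pics/ and viewed, at most 14 in all, crops included, and the job is handed in when it is done.

```bash
mkdir -p pics; cat > h.py <<'E'
import numpy as np, cv2
from cell import status, grab_frame, camera_params, nets, robot
def snap(cam,fn=None):
    P=camera_params(cam); im,d=grab_frame(cam)
    if fn: cv2.imwrite('pics/'+fn,im[:,:,::-1])
    return im,d,P
def world(P,px,depth):
    K=np.array(P['camera_matrix']);E=np.linalg.inv(np.array(P['extrinsics']))
    px=np.atleast_2d(px).astype(float);depth=np.broadcast_to(depth,(len(px),))
    r=np.c_[px,np.ones(len(px))]@np.linalg.inv(K).T*np.array(depth)[:,None]
    r=r*[1,-1,-1]
    return r@E[:3,:3].T+E[:3,3]
def cloud(P,d):
    v,u=np.mgrid[:d.shape[0],:d.shape[1]]
    W=world(P,np.c_[u.ravel(),v.ravel()],d.ravel()).reshape(*d.shape,3); W[d==0]=np.nan
    return W
E
python3 - <<'E'
from h import *
print(robot.finger_overhang)
o=status.get_obs();print(o['tcp_pos'],o['eef_rot'],o['time_s'],o['grip_width'])
for c in ['top','scene']:
    im,d,P=snap(c,c+'0.png'); W=cloud(P,d)
    print(c,np.linalg.inv(P['extrinsics'])[:3,3])
    for n in ['bottle_yellow','bottle_blue','pad_yellow','pad_blue','tray','socket_red','socket_green','rail','board']:
        for r in nets.outline_of(n,c)[:4]:
            m=r['pixels']; w=W[m]; w=w[~np.isnan(w[:,0])]
            print(n,round(r['score'],2),np.round(r['position']),m.sum(),np.round(np.median(w,0),3) if len(w) else'',np.round(w.min(0),3),np.round(w.max(0),3))
E
```

```text
0.011
[ 0.17022021 -0.54840963  0.21529455] [[ 9.55112449e-01  2.96243292e-01 -3.47442162e-04]
 [ 2.96243307e-01 -9.55109854e-01  2.25156315e-03]
 [ 3.35165049e-04 -2.25342341e-03 -9.99997405e-01]] 0.0 0.09389465333111376
top [0.34832794 0.03095542 1.12694254]
bottle_yellow 0.89 [285. 172.] 585 [0.496 0.032 0.115] [0.48  0.009 0.003] [0.523 0.059 0.16 ]
bottle_blue 0.63 [427. 186.] 1627 [ 0.477 -0.284  0.014] [ 0.449 -0.389 -0.003] [ 0.507 -0.189  0.083]
bottle_blue 0.62 [330. 167.] 690 [ 0.509 -0.051  0.111] [ 0.492 -0.093 -0.002] [ 0.563 -0.029  0.16 ]
pad_yellow 0.6 [285. 186.] 374 [0.486 0.024 0.005] [ 0.466 -0.008 -0.002] [0.527 0.066 0.071]
pad_blue 0.58 [315. 181.] 276 [ 0.496 -0.039  0.005] [ 0.48  -0.088 -0.001] [ 0.543 -0.019  0.012]
pad_blue 0.38 [176. 186.] 5143 [0.488 0.266 0.005] [ 0.422  0.169 -0.004] [0.554 0.361 0.025]
tray 0.63 [176. 188.] 5260 [0.488 0.266 0.005] [ 0.421  0.169 -0.007] [0.559 0.361 0.025]
tray 0.61 [127. 280.] 5347 [0.274 0.372 0.005] [ 0.202  0.269 -0.003] [0.344 0.469 0.025]
socket_red 0.56 [322. 133.] 208 [ 0.594 -0.054  0.061] [ 0.584 -0.073  0
[... 527 characters left out ...]
0.083 -0.003] [ 0.547 -0.019  0.157]
pad_yellow 0.62 [274. 248.] 265 [0.514 0.007 0.005] [ 0.471 -0.009  0.001] [0.541 0.067 0.038]
pad_blue 0.77 [254. 254.] 130 [ 0.525 -0.028  0.005] [ 0.499 -0.088  0.003] [ 0.545 -0.017  0.008]
tray 0.86 [388. 223.] 4168 [0.49  0.264 0.005] [ 0.404  0.168 -0.002] [0.557 0.375 0.021]
tray 0.67 [395. 164.] 2623 [0.274 0.369 0.005] [ 0.177  0.267 -0.002] [0.35  0.486 0.021]
socket_red 0.88 [248. 275.] 433 [ 0.608 -0.056  0.048] [ 0.544 -0.069  0.   ] [ 0.614 -0.043  0.065]
rail 0.81 [129. 249.] 2454 [ 0.489 -0.277  0.013] [ 0.43  -0.392 -0.002] [ 0.511 -0.191  0.081]
board 0.81 [275. 289.] 511 [ 0.632 -0.012  0.006] [ 0.607 -0.04  -0.001] [0.654 0.017 0.016]
```

```bash
python3 - <<'E'
import cv2
for c in ['top','scene']:
    im=cv2.imread(f'pics/{c}0.png'); cv2.imwrite(f'pics/{c}0b.png',cv2.resize(im,(800,600)))
E
```

```text
(no output)
```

View pics/top0b.png

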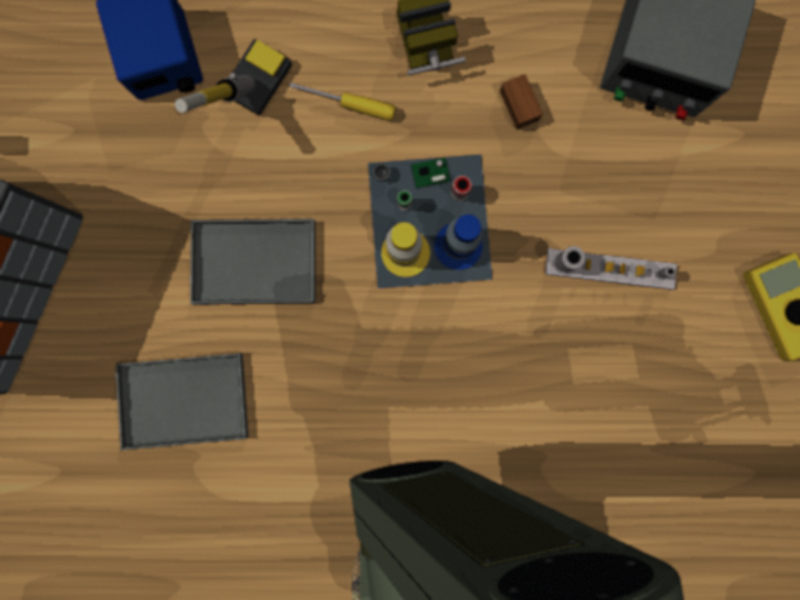

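View pics/scene0b.png

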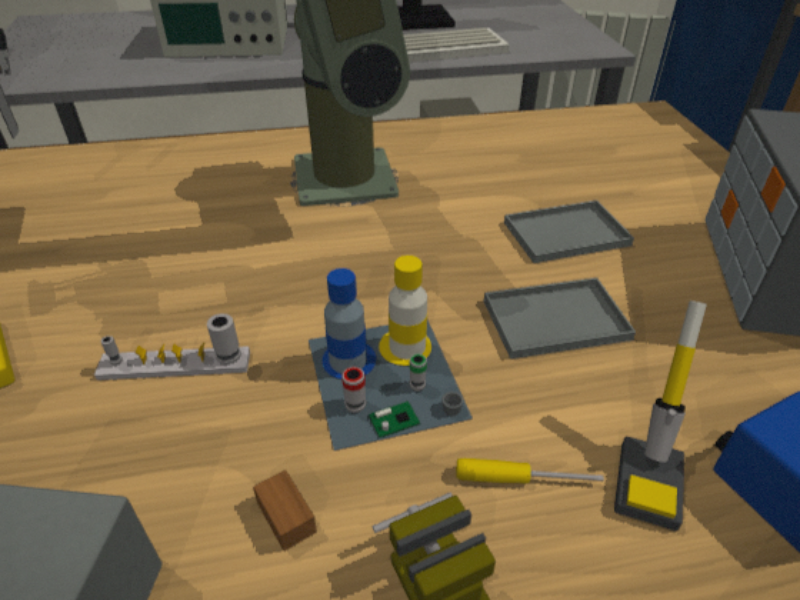

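Top view (800 px scale): yellow bottle cap at (403,237), blue at (467,228), green socket (404,198), red socket (462,184), board (431,172), a plain steel distractor (384,172) on the mat. Rail is at (610,267) with the thick socket on the left (+y). The tray candidate at (253,262) is farther from the base (0.556 m) than the one at (183,400) (0.46 m). Now precise fits.

```bash
cat > meas.py <<'E'
from h import *
from scipy.optimize import least_squares
def circ(p,r=None):
    c0=p[:,:2].mean(0)
    f=lambda q: np.hypot(*(p[:,:2]-q[:2]).T)-(r or q[2])
    return least_squares(f,[*c0,.02],loss='soft_l1',f_scale=.001).x
def blob(W,im,hue,zlo,zhi,box,s=90,v=40):
    H=cv2.cvtColor(im,cv2.COLOR_RGB2HSV); x0,x1,y0,y1=box
    m=(W[...,2]>zlo)&(W[...,2]<zhi)&(W[...,0]>x0)&(W[...,0]<x1)&(W[...,1]>y0)&(W[...,1]<y1)
    if hue: m&=(H[...,1]>s)&(H[...,2]>v)&(((H[...,0]-hue[0])%180)<=(hue[1]-hue[0])%180)
    return m
def hull_center(w):
    return cv2.minEnclosingCircle((w[:,:2]*1000).astype(np.float32))
E
python3 - <<'E'
from meas import *
im,d,P=snap('top'); W=cloud(P,d)
sm,sd,SP=snap('scene'); SW=cloud(SP,sd)
B=(.42,.68,-.13,.1)
for n,h,zl,zh in [('cap_y',(20,35),.14,.17),('cap_b',(100,130),.14,.17),('pad_y',(20,35),-.01,.015),('pad_b',(100,130),-.01,.015),('red',(170,190),.045,.075),('green',(45,85),.04,.07),('board',(45,85),-.01,.02)]:
    for nm,i,w in [('top',im,W),('scene',sm,SW)]:
        p=w[blob(w,i,h,zl,zh,B)]
        if len(p)<4: print(n,nm,'none');continue
        c,r=hull_center(p)
        print(n,nm,len(p),'mean',np.round(p.mean(0),4),'med z',np.round(np.median(p[:,2]),4),'enc',np.round(c,1),round(r,1),'rng',np.round(p.min(0),3),np.round(p.max(0),3))
# tray & rail rectangles
for n,box,zl,zh in [('tray',(.4,.58,.15,.39),.012,.03),('traylow',(.4,.58,.15,.39),.0035,.03),('rail',(.41,.56,-.41,-.17),.008,.03)]:
    for nm,w in [('top',W),('scene',SW)]:
        p=w[blob(w,im,None,zl,zh,box)]
        r=cv2.minAreaRect((p[:,:2]*1000).astype(np.float32)); print(n,nm,len(p),np.round(r[0],1),np.round(r[1],1),round(r[2],1))
for nm,w in [('top',W),('scene',SW)]:
    for zl,zh in [(.07,.09),(.02,.06)]:
        p=w[blob(w,im,None,zl,zh,(.41,.56,-.41,-.17))];print(nm,zl,len(p),np.round(p.mean(0),3),np.round(p.min(0),3),np.round(p.max(0),3))
    t=w[blob(w,im,None,-.05,.01,(.4,.8,.1,.16))];print('table z',np.median(t[:,2]) if len(t) else '')
E
```

```text
cap_y top 272 mean [0.5058 0.0317 0.1547] med z 0.155 enc [506.8  31.9] 17.8 rng [0.489 0.015 0.141] [0.523 0.048 0.161]
cap_y scene 304 mean [0.513  0.0302 0.152 ] med z 0.1545 enc [508.1  30.8] 18.6 rng [0.491 0.014 0.14 ] [0.526 0.048 0.157]
cap_b top 551 mean [ 0.5117 -0.0122  0.1547] med z 0.155 enc [509.6 -12.4] 61.0 rng [ 0.489 -0.072  0.141] [0.535 0.048 0.161]
cap_b scene 612 mean [ 0.5191 -0.0143  0.1522] med z 0.1546 enc [513.3 -12.3] 61.2 rng [ 0.491 -0.073  0.14 ] [0.538 0.048 0.158]
pad_y top 418 mean [0.4955 0.0264 0.0049] med z 0.0048 enc [573.1  48.2] 110.6 rng [ 0.466 -0.028 -0.003] [0.673 0.099 0.014]
pad_y scene 277 mean [0.5112 0.0159 0.0048] med z 0.005 enc [512.8 -12.1] 116.1 rng [ 0.437 -0.111 -0.002] [0.588 0.076 0.011]
pad_b top 715 mean [ 0.4967 -0.0147  0.005 ] med z 0.005 enc [555.   -6.6] 100.8 rng [ 0.466 -0.091 -0.004] [0.654 0.066 0.015]
pad_b scene 510 mean [ 0.5168 -0.0165  0.005 ] med z 0.0051 enc [505.3 -12.5] 79.6 rng [ 0.465 -0.092  0.   ] [0.549 0.067 0.011]
red top 21 mean [ 0.5132 -0.0571  0.0665] med z 0.0693 enc [550.3 -53. ] 58.2 rng [ 0.4
[... 673 characters left out ...]
4 0.021 0.018]
tray top 615 [488.1 265.4] [130.4 190.9] 1.3
tray scene 756 [488.6 264.1] [133.6 191.8] 1.0
traylow top 3908 [489.7 270.3] [176.8 239.8] 0.1
traylow scene 3348 [480.5 274.8] [159.9 213.5] 0.9
rail top 1215 [ 481.  -280.3] [220.1  63.5] 76.0
rail scene 1539 [ 479.6 -290.4] [200.1  43.5] 83.7
top 0.07 211 [ 0.487 -0.215  0.078] [ 0.47  -0.232  0.07 ] [ 0.504 -0.199  0.084]
top 0.02 283 [ 0.476 -0.293  0.038] [ 0.462 -0.372  0.02 ] [ 0.499 -0.199  0.059]
table z 0.00039189779774373434
scene 0.07 227 [ 0.491 -0.216  0.077] [ 0.47  -0.233  0.07 ] [ 0.505 -0.199  0.081]
scene 0.02 610 [ 0.487 -0.277  0.038] [ 0.462 -0.373  0.02 ] [ 0.507 -0.199  0.06 ]
table z 0.00015631730851811687
```

```bash
sed -i 's/H=cv2.cvtColor(im,cv2.COLOR_RGB2HSV)/H=cv2.cvtColor(im,cv2.COLOR_RGB2HSV).astype(int)/' meas.py
python3 - <<'E'
from meas import *
im,d,P=snap('top'); W=cloud(P,d)
sm,sd,SP=snap('scene'); SW=cloud(SP,sd)
B=(.42,.68,-.13,.1)
for n,h,zl,zh in [('cap_y',(20,35),.148,.17),('cap_b',(100,130),.148,.17),('pad_y',(20,35),-.01,.015),('pad_b',(105,130),-.01,.015),('red',(170,190),.058,.075),('green',(45,85),.05,.062),('board',(45,85),-.01,.02)]:
    for nm,i,w in [('top',im,W),('scene',sm,SW)]:
        p=w[blob(w,i,h,zl,zh,B,s=130 if 'pad' in n else 90)]
        if len(p)<4: print(n,nm,'none');continue
        c,r=hull_center(p)
        print(n,nm,len(p),'med',np.round(np.median(p,0),4),'enc',np.round(c,1),round(r,1),'rng',np.round(np.percentile(p,[1,99],0),3).tolist())
for nm,i,w in [('top',im,W),('scene',sm,SW)]:
    for n,zl,zh,bx in [('thick',.074,.09,(.46,.52,-.24,-.19)),('thin?',.045,.075,(.41,.53,-.41,-.25)),('red',.058,.075,(.57,.64,-.09,-.03)),('green',.05,.065,(.55,.61,.01,.06))]:
        p=w[blob(w,i,None,zl,zh,bx)]
        if len(p)>3:
            c,r=hull_center(p); print(nm,n,len(p),np.round(c,1),round(r,1),np.round(np.median(p[:,2]),3))
    m=blob(w,i,None,.009,.015,(.42,.55,-.40,-.17)); p=w[m]
    r=cv2.minAreaRect((p[:,:2]*1000).astype(np.float32)); print(nm,'railtop',len(p),r)
    m=blob(w,i,(15,35),.018,.045,(.42,.55,-.40,-.17),s=80); p=w[m];print('jaws',len(p),np.round(np.percentile(p,[1,99],0),3).tolist())
    from scipy.ndimage import label
    l,k=label(m,np.ones((3,3)))
    for q in range(1,k+1):
        if (l==q).sum()>3: print(' jaw',(l==q).sum(),np.round(w[l==q].mean(0),4))
v=cv2.resize(im[150:230,360:500],(800,457),interpolation=cv2.INTER_CUBIC);cv2.imwrite('pics/rail.png',v[:,:,::-1])
E
```

```text
cap_y top 264 med [0.5066 0.0323 0.1553] enc [506.6  31.5] 18.0 rng [[0.49, 0.015, 0.149], [0.523, 0.048, 0.159]]
cap_y scene 237 med [0.5115 0.0307 0.155 ] enc [507.6  30.3] 19.8 rng [[0.492, 0.014, 0.148], [0.525, 0.048, 0.157]]
cap_b top 269 med [ 0.5174 -0.0547  0.1554] enc [518.3 -54.7] 17.9 rng [[0.501, -0.072, 0.15], [0.535, -0.038, 0.159]]
cap_b scene 249 med [ 0.5234 -0.0558  0.155 ] enc [519.2 -56.5] 19.0 rng [[0.502, -0.072, 0.149], [0.537, -0.04, 0.157]]
pad_y top 369 med [0.4864 0.0213 0.0052] enc [506.5  28.4] 40.5 rng [[0.467, -0.008, -0.0], [0.527, 0.066, 0.011]]
pad_y scene 256 med [0.5134 0.0069 0.0052] enc [466.9 -24.8] 106.6 rng [[0.443, -0.009, -0.0], [0.541, 0.075, 0.008]]
pad_b top 367 med [ 0.4965 -0.0411  0.0054] enc [521.5 -55.6] 44.8 rng [[0.478, -0.09, 0.001], [0.546, -0.017, 0.011]]
pad_b scene 216 med [ 0.5229 -0.0342  0.005 ] enc [514.8 -54.7] 39.3 rng [[0.492, -0.09, 0.003], [0.547, -0.017, 0.008]]
red top 93 med [ 0.5958 -0.0548  0.0624] enc [596.6 -55.3] 13.7 rng [[0.585, -0.068, 0.058], [0.61, -0.044, 0.067]]
red scene 89 med [ 0.6012 -0.0558  0.062
[... 790 characters left out ...]
041259766), 82.1901626586914)
jaws 130 [[0.467, -0.331, 0.022], [0.49, -0.244, 0.04]]
 jaw 26 [ 0.483  -0.2487  0.0328]
 jaw 40 [ 0.4798 -0.2811  0.0312]
 jaw 25 [ 0.4759 -0.3018  0.0308]
 jaw 39 [ 0.4734 -0.3272  0.0325]
scene thick 195 [ 488.4 -216. ] 17.4 0.078
scene thin? 77 [ 470.6 -364.4] 8.9 0.054
scene red 167 [599.5 -55.2] 14.6 0.062
scene green 91 [580.8  29.8] 11.9 0.055
scene railtop 1223 ((479.6190490722656, -290.7290954589844), (200.69161987304688, 43.023555755615234), 83.36863708496094)
jaws 177 [[0.468, -0.333, 0.018], [0.492, -0.234, 0.041]]
 jaw 35 [ 0.4863 -0.2497  0.0294]
 jaw 37 [ 0.4798 -0.3022  0.029 ]
 jaw 50 [ 0.4812 -0.2815  0.0302]
 jaw 52 [ 0.476  -0.3281  0.0303]
```

Cross-checks hold: caps at 0.155 (mat 2 + pad 3 + 150), thick/thin sockets on the rail 149.5 mm apart (150 nominal), tray 130×190. I'll turn the tool so that its closing line lies along the rail's x (yaw −0.118), and go over the yellow bottle.

```bash
cat > go.py <<'E'
# python3 go.py x y z [yaw of tool y]: prints the shift/turn in tool axes
import sys
from h import *
o=status.get_obs(); R=np.array(o['eef_rot']); a=[float(v) for v in sys.argv[1:]]
d=R.T@(np.array(a[:3])-o['tcp_pos']); yaw=a[3] if len(a)>3 else -.118
print('shift',np.round(d,4),'turn',round(np.arctan2(R[1,1],R[0,1])-yaw,4),'tcp',np.round(o['tcp_pos'],4),'t',round(o['time_s'],2),'w',round(o['grip_width'],4),'F',np.round(o['ft_force'],1),'q',np.round(o['joint_positions'],2))
E
```

Emit:
{"op": "hand_motion", "data": {
  "plan": [
    {"finger_gap":0.07,"dx":0.493,"dy":-0.453,"twist":-1.153},
    {"finger_gap":0.07,"dx":0.493,"dy":-0.453,"twist":-1.153},
    {"finger_gap":0.07,"dx":0.493,"dy":-0.453,"twist":-1.153},
    {"finger_gap":0.07,"dx":0.493,"dy":-0.453,"twist":-1.153},
    {"finger_gap":0.07,"dx":0.493,"dy":-0.453,"twist":-1.153},
    {"finger_gap":0.07,"dx":0.493,"dy":-0.453,"twist":-1.153},
    {"finger_gap":0.07,"dx":0.493,"dy":-0.453,"twist":-1.153},
    {"finger_gap":0.07,"dx":0.493,"dy":-0.453,"twist":-1.153},
    {"finger_gap":0.07,"dx":0.493,"dy":-0.453,"twist":-1.153},
    {"finger_gap":0.07,"dx":0.493,"dy":-0.453,"twist":-1.153},
    {"finger_gap":0.07,"dx":0.493,"dy":-0.453,"twist":-1.153},
    {"finger_gap":0.07,"dx":0.493,"dy":-0.453,"twist":-1.153}
  ],
  "clamp_n": 20
}}

```text
time_s: 2.4
tcp_pos: [0.4729, -0.0286, 0.2169]
eef_rot: [[0.117, 0.993, 0.001], [0.993, -0.117, -0.001], [-0.0, 0.001, -1.0]]
ft_force: [0.5, -0.2, 0.2]
grip_width: 0.07
grasp_force: 0.0
```

```bash
python3 go.py .507 .031 .22
```

```text
shift [ 0.0631  0.0269 -0.0031] turn 0.0012 tcp [ 0.4729 -0.0286  0.2169] t 2.4 w 0.07 F [ 0.5 -0.2  0.2] q [-0.24 -0.01  1.78 -0.    1.37 -0.13]
```

Emit:
{"op": "hand_motion", "data": {
  "plan": [
    {"finger_gap":0.07,"dx":0.063,"dy":0.027,"dz":-0.003},
    {"finger_gap":0.07,"dx":0.063,"dy":0.027,"dz":-0.003},
    {"finger_gap":0.07,"dx":0.063,"dy":0.027,"dz":-0.003},
    {"finger_gap":0.07,"dx":0.063,"dy":0.027,"dz":0.04},
    {"finger_gap":0.07,"dx":0.063,"dy":0.027,"dz":0.082},
    {"finger_gap":0.07,"dx":0.063,"dy":0.027,"dz":0.082},
    {"finger_gap":0.07,"dx":0.063,"dy":0.027,"dz":0.082},
    {"finger_gap":0.02,"dx":0.063,"dy":0.027,"dz":0.082},
    {"finger_gap":0.02,"dx":0.063,"dy":0.027,"dz":0.082},
    {"finger_gap":0.02,"dx":0.063,"dy":0.027,"dz":0.082},
    {"finger_gap":0.02,"dx":0.063,"dy":0.027,"dz":0.082},
    {"finger_gap":0.02,"dx":0.063,"dy":0.027,"dz":0.082}
  ],
  "clamp_n": 20
}}

```text
time_s: 3.6
tcp_pos: [0.5066, 0.0288, 0.1352]
eef_rot: [[0.117, 0.993, 0.001], [0.993, -0.117, -0.0], [0.0, 0.001, -1.0]]
ft_force: [-0.1, 0.4, 2.6]
grip_width: 0.0354
grasp_force: 20.0
```

```bash
python3 go.py .507 .031 .22
```

```text
shift [ 0.0022  0.0002 -0.0848] turn 0.0011 tcp [0.5066 0.0288 0.1352] t 3.6 w 0.0354 F [-0.1  0.4  2.6] q [-0.11  0.15  1.79  0.    1.2   0.  ]
```

Emit:
{"op": "hand_motion", "data": {
  "plan": [
    {"finger_gap":0.02},
    {"finger_gap":0.02,"dz":-0.03},
    {"finger_gap":0.02,"dz":-0.06},
    {"finger_gap":0.02,"dx":0.03,"dy":-0.006,"dz":-0.06},
    {"finger_gap":0.02,"dx":0.07,"dy":-0.013,"dz":-0.06},
    {"finger_gap":0.02,"dx":0.11,"dy":-0.021,"dz":-0.06},
    {"finger_gap":0.02,"dx":0.15,"dy":-0.029,"dz":-0.06},
    {"finger_gap":0.02,"dx":0.19,"dy":-0.036,"dz":-0.06},
    {"finger_gap":0.02,"dx":0.225,"dy":-0.043,"dz":-0.06},
    {"finger_gap":0.02,"dx":0.255,"dy":-0.049,"dz":-0.06},
    {"finger_gap":0.02,"dx":0.275,"dy":-0.0525,"dz":-0.06},
    {"finger_gap":0.02,"dx":0.275,"dy":-0.0525,"dz":-0.06}
  ],
  "clamp_n": 40
}}

```text
time_s: 4.8
tcp_pos: [0.485, 0.3104, 0.1934]
eef_rot: [[0.113, 0.994, -0.002], [0.994, -0.113, 0.0], [-0.0, -0.002, -1.0]]
ft_force: [0.4, -0.7, -1.7]
grip_width: 0.0353
grasp_force: 40.0
```

```bash
python3 go.py .4866 .308 .1345
python3 - <<'E'
from h import *
snap('scene','s1.png')
E
```

```text
shift [-0.0022  0.002   0.0589] turn 0.0046 tcp [0.485  0.3104 0.1934] t 4.8 w 0.0353 F [ 0.4 -0.7 -1.7] q [0.42 0.23 1.56 0.   1.35 0.53]
```

View pics/s1.png

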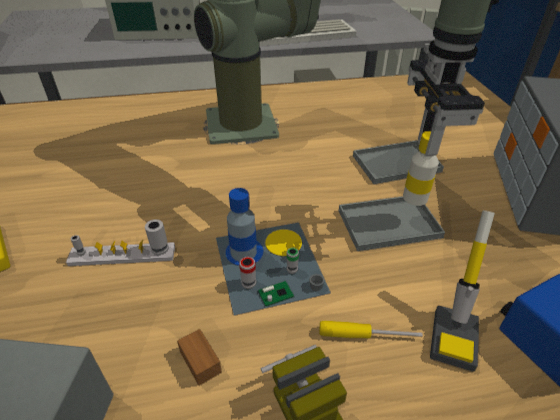

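The yellow bottle hangs upright at (422,175), above the tray centred at (390,222). Lowering and releasing.

Emit:
{"op": "hand_motion", "data": {
  "plan": [
    {"finger_gap":0.02,"dz":0.03},
    {"finger_gap":0.02,"dz":0.05},
    {"finger_gap":0.02,"dz":0.056},
    {"finger_gap":0.02,"dz":0.059},
    {"finger_gap":0.02,"dz":0.059},
    {"finger_gap":0.06,"dz":0.059},
    {"finger_gap":0.06,"dz":0.059},
    {"finger_gap":0.06,"dz":0.059},
    {"finger_gap":0.06,"dz":0.03},
    {"finger_gap":0.06,"dz":-0.01},
    {"finger_gap":0.06,"dz":-0.03},
    {"finger_gap":0.06,"dz":-0.03}
  ],
  "clamp_n": 20
}}

```text
time_s: 6.05
tcp_pos: [0.4889, 0.3095, 0.2295]
eef_rot: [[0.116, 0.993, 0.009], [0.993, -0.117, 0.004], [0.005, 0.009, -1.0]]
ft_force: [0.4, -0.3, 0.6]
grip_width: 0.06
grasp_force: 0.0
```

```bash
python3 go.py .518 -.0555 .22
```

```text
shift [-0.3591  0.0713  0.0083] turn 0.0012 tcp [0.4889 0.3095 0.2295] t 6.05 w 0.06 F [ 0.4 -0.3  0.6] q [0.41 0.2  1.53 0.   1.41 0.53]
```

Emit:
{"op": "hand_motion", "data": {
  "plan": [
    {"finger_gap":0.06,"dx":-0.359,"dy":0.071,"dz":0.008},
    {"finger_gap":0.06,"dx":-0.359,"dy":0.071,"dz":0.008},
    {"finger_gap":0.06,"dx":-0.359,"dy":0.071,"dz":0.008},
    {"finger_gap":0.06,"dx":-0.359,"dy":0.071,"dz":0.008},
    {"finger_gap":0.06,"dx":-0.359,"dy":0.071,"dz":0.008},
    {"finger_gap":0.06,"dx":-0.359,"dy":0.071,"dz":0.008},
    {"finger_gap":0.06,"dx":-0.359,"dy":0.071,"dz":0.008},
    {"finger_gap":0.06,"dx":-0.359,"dy":0.071,"dz":0.008},
    {"finger_gap":0.06,"dx":-0.359,"dy":0.071,"dz":0.008},
    {"finger_gap":0.06,"dx":-0.359,"dy":0.071,"dz":0.008}
  ],
  "clamp_n": 20
}}

```text
time_s: 7.05
tcp_pos: [0.5142, -0.0557, 0.2155]
eef_rot: [[0.117, 0.993, -0.002], [0.993, -0.117, 0.001], [0.001, -0.002, -1.0]]
ft_force: [-0.2, 0.4, 0.5]
grip_width: 0.0598
grasp_force: 0.0
```

```bash
python3 go.py .518 -.0555 .135
python3 - <<'E'
from meas import *
for c in ['top','scene']:
    im,d,P=snap(c); W=cloud(P,d)
    for n,h,zl,zh,B in [('cap_y',(20,35),.148,.17,(.4,.6,.2,.4)),('pad_y',(20,35),0.0,.015,(.45,.56,-.02,.09)),('cap_b',(100,130),.148,.17,(.45,.6,-.1,0))]:
        p=W[blob(W,im,h,zl,zh,B,s=130)]
        if len(p)>3:
            cc,r=hull_center(p); print(c,n,len(p),np.round(p.mean(0),4),np.round(cc,1),round(r,1))
E
```

```text
shift [0.0005 0.0039 0.0805] turn 0.0009 tcp [ 0.5142 -0.0557  0.2155] t 7.05 w 0.0598 F [-0.2  0.4  0.5] q [-0.28  0.09  1.68  0.    1.38 -0.16]
top cap_y 274 [0.4871 0.31   0.1541] [487.2 310.4] 18.0
top pad_y 493 [0.5077 0.043  0.0053] [504.9  32.4] 37.6
scene cap_y 186 [0.4914 0.3082 0.1534] [488.1 309. ] 18.8
scene pad_y 719 [0.5021 0.0272 0.0051] [502.   28.3] 41.1
scene cap_b 246 [ 0.5233 -0.0563  0.1542] [520.2 -54.8] 18.8
```

Emit:
{"op": "hand_motion", "data": {
  "plan": [
    {"finger_gap":0.06,"dy":0.004},
    {"finger_gap":0.06,"dy":0.004,"dz":0.04},
    {"finger_gap":0.06,"dy":0.004,"dz":0.08},
    {"finger_gap":0.06,"dy":0.004,"dz":0.08},
    {"finger_gap":0.06,"dy":0.004,"dz":0.08},
    {"finger_gap":0.02,"dy":0.004,"dz":0.08},
    {"finger_gap":0.02,"dy":0.004,"dz":0.08},
    {"finger_gap":0.02,"dy":0.004,"dz":0.08},
    {"finger_gap":0.02,"dy":0.004,"dz":0.08}
  ],
  "clamp_n": 40
}}

```text
time_s: 8.05
tcp_pos: [0.5195, -0.0575, 0.138]
eef_rot: [[0.117, 0.993, 0.002], [0.993, -0.117, -0.001], [-0.0, 0.002, -1.0]]
ft_force: [-1.0, -0.6, 4.3]
grip_width: 0.0354
grasp_force: 40.0
```

```bash
python3 go.py .4885 .22 .135
```

```text
shift [ 0.2719 -0.0632  0.0028] turn 0.001 tcp [ 0.5195 -0.0575  0.138 ] t 8.05 w 0.0354 F [-1.  -0.6  4.3] q [-0.28  0.17  1.75 -0.    1.21 -0.16]
```

Emit:
{"op": "hand_motion", "data": {
  "plan": [
    {"finger_gap":0.02,"dz":-0.03},
    {"finger_gap":0.02,"dz":-0.06},
    {"finger_gap":0.02,"dx":0.03,"dy":-0.007,"dz":-0.06},
    {"finger_gap":0.02,"dx":0.07,"dy":-0.016,"dz":-0.06},
    {"finger_gap":0.02,"dx":0.11,"dy":-0.026,"dz":-0.06},
    {"finger_gap":0.02,"dx":0.15,"dy":-0.035,"dz":-0.06},
    {"finger_gap":0.02,"dx":0.19,"dy":-0.044,"dz":-0.06},
    {"finger_gap":0.02,"dx":0.225,"dy":-0.053,"dz":-0.06},
    {"finger_gap":0.02,"dx":0.255,"dy":-0.06,"dz":-0.06},
    {"finger_gap":0.02,"dx":0.27,"dy":-0.063,"dz":-0.06},
    {"finger_gap":0.02,"dx":0.27,"dy":-0.063,"dz":-0.06}
  ],
  "clamp_n": 40
}}

```text
time_s: 9.15
tcp_pos: [0.4872, 0.2195, 0.1962]
eef_rot: [[0.114, 0.993, -0.0], [0.993, -0.114, -0.0], [-0.0, -0.0, -1.0]]
ft_force: [0.0, -1.5, -1.3]
grip_width: 0.0358
grasp_force: 40.0
```

```bash
python3 go.py .4885 .218 .137
```

```text
shift [-0.0014  0.0015  0.0592] turn 0.0038 tcp [0.4872 0.2195 0.1962] t 9.15 w 0.0358 F [ 0.  -1.5 -1.3] q [ 0.26  0.14  1.66 -0.    1.34  0.38]
```

Emit:
{"op": "hand_motion", "data": {
  "plan": [
    {"finger_gap":0.02,"dz":0.03},
    {"finger_gap":0.02,"dz":0.05},
    {"finger_gap":0.02,"dz":0.056},
    {"finger_gap":0.02,"dz":0.06},
    {"finger_gap":0.02,"dz":0.06},
    {"finger_gap":0.06,"dz":0.06},
    {"finger_gap":0.06,"dz":0.06},
    {"finger_gap":0.06,"dz":0.06},
    {"finger_gap":0.06,"dz":0.03},
    {"finger_gap":0.06,"dz":-0.01},
    {"finger_gap":0.06,"dz":-0.03},
    {"finger_gap":0.06,"dz":-0.03}
  ],
  "clamp_n": 20
}}

```text
time_s: 10.35
tcp_pos: [0.4906, 0.2191, 0.231]
eef_rot: [[0.117, 0.993, 0.009], [0.993, -0.117, 0.002], [0.003, 0.009, -1.0]]
ft_force: [0.0, 0.4, 0.9]
grip_width: 0.0599
grasp_force: 0.0
```

```bash
python3 - <<'E'
from meas import *
for c in ['top','scene']:
    im,d,P=snap(c,c+'2.png'); W=cloud(P,d)
    for n,h,zl,zh,B in [('cap_y',(20,35),.14,.17,(.4,.6,.2,.4)),('cap_b',(100,130),.14,.17,(.4,.6,.1,.4)),('pad_y',(20,35),0.0,.015,(.45,.56,-.02,.09)),('pad_b',(105,130),0,.015,(.45,.58,-.11,0.0)),('red',None,.058,.075,(.57,.64,-.09,-.03)),('green',None,.05,.065,(.55,.61,.01,.06))]:
        p=W[blob(W,im,h,zl,zh,B,s=130)]
        if len(p)>3:
            cc,r=hull_center(p); print(c,n,len(p),np.round(p.mean(0),4),np.round(cc,1),round(r,1),np.round(np.percentile(p,[1,99],0),3)[:,:2].tolist())
E
python3 go.py .58 .031 .13
```

```text
top cap_y 61 [0.4791 0.3181 0.1541] [478.9 319.1] 10.3 [[0.471, 0.31], [0.486, 0.327]]
top cap_b 149 [0.4888 0.2111 0.1534] [488.1 217.5] 17.0 [[0.472, 0.202], [0.505, 0.221]]
top pad_y 902 [0.5036 0.0289 0.0053] [503.8  28.7] 38.1 [[0.469, -0.007], [0.539, 0.064]]
top pad_b 896 [ 0.5144 -0.053   0.0052] [514.7 -53.1] 38.3 [[0.48, -0.088], [0.55, -0.019]]
top red 137 [ 0.5974 -0.0545  0.0626] [597.7 -54.4] 14.2 [[0.585, -0.067], [0.611, -0.042]]
top green 83 [0.5799 0.031  0.0546] [579.9  30.4] 11.3 [[0.569, 0.022], [0.591, 0.041]]
scene cap_y 250 [0.4932 0.3066 0.151 ] [489.  310.1] 18.6 [[0.473, 0.292], [0.507, 0.325]]
scene cap_b 259 [0.4945 0.216  0.1509] [488.9 218.5] 18.9 [[0.473, 0.201], [0.507, 0.234]]
scene pad_y 719 [0.5021 0.0272 0.0051] [501.3  29. ] 40.5 [[0.466, -0.007], [0.538, 0.064]]
scene pad_b 691 [ 0.5112 -0.0541  0.0051] [512.2 -52.8] 39.8 [[0.478, -0.088], [0.544, -0.019]]
scene red 171 [ 0.601  -0.0557  0.0619] [599.2 -55.7] 14.7 [[0.586, -0.068], [0.613, -0.043]]
scene green 96 [0.583  0.0306 0.054 ] [581.   29.8] 12.2 [[0.571, 0.021], [0.592, 0.041]]
shift [-0.1753  0.1135  0.0963] turn 0.0011 tcp [0.4877 0.2183 0.2263] t 10.45 w 0.0602 F [-0.1 -1.   0.6] q [ 0.26  0.11  1.63 -0.    1.4   0.38]
```

View pics/scene2.png

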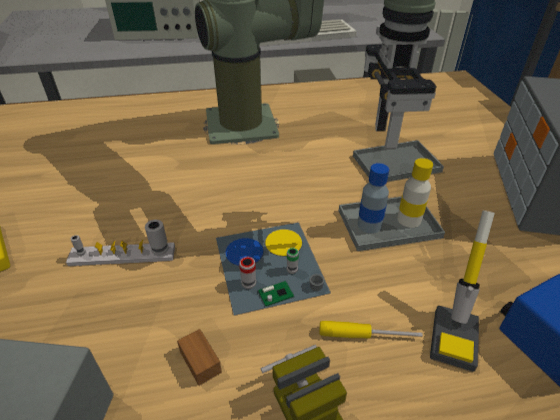

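Both bottles are upright in the tray (blue (375,200), yellow (415,195)); the mat is free. Next, the green socket.

Emit:
{"op": "hand_motion", "data": {
  "plan": [
    {"finger_gap":0.044,"dx":-0.175,"dy":0.1135},
    {"finger_gap":0.044,"dx":-0.175,"dy":0.1135},
    {"finger_gap":0.044,"dx":-0.175,"dy":0.1135},
    {"finger_gap":0.044,"dx":-0.175,"dy":0.1135},
    {"finger_gap":0.044,"dx":-0.175,"dy":0.1135},
    {"finger_gap":0.044,"dx":-0.175,"dy":0.1135,"dz":0.05},
    {"finger_gap":0.044,"dx":-0.175,"dy":0.1135,"dz":0.096},
    {"finger_gap":0.044,"dx":-0.175,"dy":0.1135,"dz":0.096},
    {"finger_gap":0.044,"dx":-0.175,"dy":0.1135,"dz":0.096},
    {"finger_gap":0.044,"dx":-0.175,"dy":0.1135,"dz":0.096}
  ],
  "clamp_n": 20
}}

```text
time_s: 11.45
tcp_pos: [0.5815, 0.0317, 0.1326]
eef_rot: [[0.116, 0.993, 0.004], [0.993, -0.116, -0.0], [0.0, 0.004, -1.0]]
ft_force: [-0.1, -0.7, -0.1]
grip_width: 0.0442
grasp_force: 0.0
```

```bash
python3 - <<'E'
from h import *
snap('wrist','w3.png')
E
python3 go.py .5803 .0305 .041
```

```text
shift [-0.0013 -0.0021  0.0923] turn 0.0017 tcp [0.582  0.0316 0.1333] t 11.5 w 0.0442 F [0.5 0.5 1.1] q [-0.09  0.3   1.61  0.    1.23  0.02]
```

View pics/w3.png

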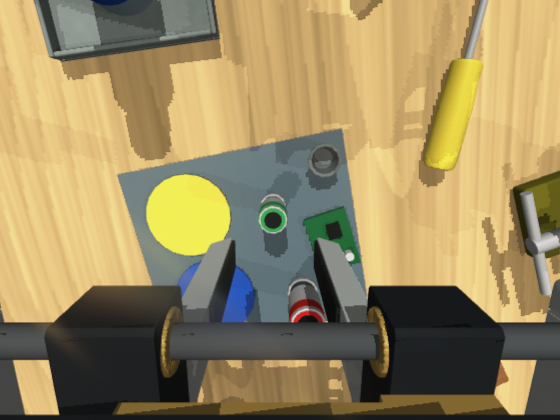

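Wrist view: green socket (273,216) centred between the fingertips (220–335), board and plain socket clear of the fingers. Descend and grip.

Emit:
{"op": "hand_motion", "data": {
  "plan": [
    {"finger_gap":0.044,"dx":-0.001,"dy":-0.002,"dz":0.04},
    {"finger_gap":0.044,"dx":-0.001,"dy":-0.002,"dz":0.08},
    {"finger_gap":0.044,"dx":-0.001,"dy":-0.002,"dz":0.092},
    {"finger_gap":0.044,"dx":-0.001,"dy":-0.002,"dz":0.092},
    {"finger_gap":0.044,"dx":-0.001,"dy":-0.002,"dz":0.092},
    {"finger_gap":0.01,"dx":-0.001,"dy":-0.002,"dz":0.092},
    {"finger_gap":0.01,"dx":-0.001,"dy":-0.002,"dz":0.092},
    {"finger_gap":0.01,"dx":-0.001,"dy":-0.002,"dz":0.092},
    {"finger_gap":0.01,"dx":-0.001,"dy":-0.002,"dz":0.092},
    {"finger_gap":0.01,"dx":-0.001,"dy":-0.002,"dz":0.092}
  ],
  "clamp_n": 40
}}

```text
time_s: 12.5
tcp_pos: [0.5789, 0.0304, 0.0396]
eef_rot: [[0.117, 0.993, 0.002], [0.993, -0.117, -0.0], [0.0, 0.002, -1.0]]
ft_force: [0.4, -0.1, 6.2]
grip_width: 0.0215
grasp_force: 39.8
```

```bash
python3 go.py .5803 .0305 .041
```

```text
shift [ 0.0002  0.0014 -0.0014] turn 0.001 tcp [0.5789 0.0304 0.0396] t 12.5 w 0.0215 F [ 0.4 -0.1  6.2] q [-0.1   0.42  1.67  0.    1.05  0.02]
```

Emit:
{"op": "hand_motion", "data": {
  "plan": [
    {"finger_gap":0.01,"dz":-0.03},
    {"finger_gap":0.01,"dz":-0.07},
    {"finger_gap":0.01,"dz":-0.10},
    {"finger_gap":0.01,"dx":-0.04,"dy":-0.007,"dz":-0.10},
    {"finger_gap":0.01,"dx":-0.09,"dy":-0.016,"dz":-0.10},
    {"finger_gap":0.01,"dx":-0.14,"dy":-0.025,"dz":-0.10},
    {"finger_gap":0.01,"dx":-0.19,"dy":-0.033,"dz":-0.10},
    {"finger_gap":0.01,"dx":-0.24,"dy":-0.042,"dz":-0.10},
    {"finger_gap":0.01,"dx":-0.285,"dy":-0.05,"dz":-0.10},
    {"finger_gap":0.01,"dx":-0.325,"dy":-0.057,"dz":-0.10},
    {"finger_gap":0.01,"dx":-0.355,"dy":-0.062,"dz":-0.10},
    {"finger_gap":0.01,"dx":-0.355,"dy":-0.062,"dz":-0.10}
  ],
  "clamp_n": 50
}}

```text
time_s: 13.7
tcp_pos: [0.4732, -0.3185, 0.138]
eef_rot: [[0.122, 0.993, -0.001], [0.993, -0.122, -0.001], [-0.001, -0.001, -1.0]]
ft_force: [-0.5, 0.5, -0.2]
grip_width: 0.0211
grasp_force: 49.8
```

```bash
python3 - <<'E'
from meas import *
im,d,P=snap('wrist','w4.png'); W=cloud(P,d)
o=status.get_obs();R=np.array(o['eef_rot'])
m=blob(W,im,(45,85),-1,1,(.3,.6,-.5,-.1),s=60); p=W[m]
q=(p-o['tcp_pos'])@R
print('green in tool',len(p),np.round(np.percentile(q,[2,50,98],0),4).tolist())
m=blob(W,im,(15,35),.018,.045,(.42,.55,-.40,-.17),s=100)
from scipy.ndimage import label
l,k=label(m,np.ones((3,3)))
for a in range(1,k+1):
    if (l==a).sum()>15: print(' jaw',(l==a).sum(),np.round(W[l==a].mean(0),4),np.round(np.percentile(W[l==a],[2,98],0),4)[:,:2].tolist())
E
python3 go.py .4761 -.3147 .075
```

```text
green in tool 961 [[-0.0091, -0.0096, -0.0156], [0.0052, -0.0002, -0.014], [0.011, 0.0096, -0.001]]
 jaw 235 [ 0.4836 -0.249   0.031 ] [[0.4758, -0.2535], [0.491, -0.2443]]
 jaw 243 [ 0.4801 -0.2806  0.0312] [[0.4727, -0.2854], [0.4878, -0.2761]]
 jaw 169 [ 0.4777 -0.3012  0.0314] [[0.4699, -0.3057], [0.4851, -0.2966]]
 jaw 175 [ 0.4748 -0.3256  0.0294] [[0.4671, -0.3292], [0.4823, -0.3224]]
shift [0.0017 0.0022 0.0628] turn -0.0026 tcp [ 0.4738 -0.3162  0.1378] t 13.75 w 0.0211 F [-0.2  1.2 -1. ] q [-0.74  0.27  1.63  0.    1.24 -0.62]
```

View pics/w4.png

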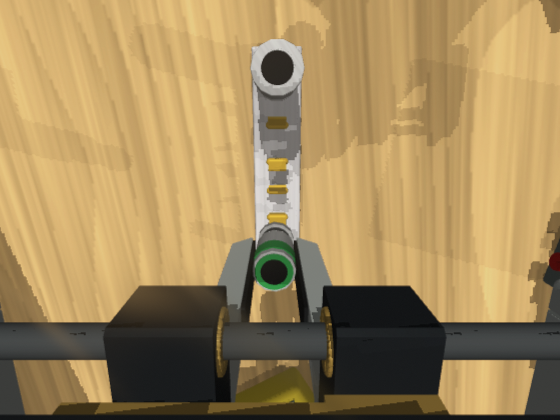

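Wrist view: green socket (273,270) held upright, its axis within 1 mm of the TCP; its jaws at (277,190) and (277,218) lie ahead. Down to just above the mouth first.

Emit:
{"op": "hand_motion", "data": {
  "plan": [
    {"finger_gap":0.01,"dx":0.0015,"dy":0.0022,"dz":0.02},
    {"finger_gap":0.01,"dx":0.0015,"dy":0.0022,"dz":0.04},
    {"finger_gap":0.01,"dx":0.0015,"dy":0.0022,"dz":0.058},
    {"finger_gap":0.01,"dx":0.0015,"dy":0.0022,"dz":0.058},
    {"finger_gap":0.01,"dx":0.0015,"dy":0.0022,"dz":0.058},
    {"finger_gap":0.01,"dx":0.0015,"dy":0.0022,"dz":0.058}
  ],
  "clamp_n": 50
}}

```text
time_s: 14.35
tcp_pos: [0.4782, -0.3135, 0.0816]
eef_rot: [[0.116, 0.993, 0.001], [0.993, -0.116, -0.001], [-0.001, 0.002, -1.0]]
ft_force: [-0.3, -0.3, -0.4]
grip_width: 0.0212
grasp_force: 49.8
```

```bash
python3 go.py .4761 -.3147 .0496
```

```text
shift [-0.0014 -0.002   0.032 ] turn 0.0019 tcp [ 0.4782 -0.3135  0.0816] t 14.35 w 0.0212 F [-0.3 -0.3 -0.4] q [-0.73  0.34  1.67  0.    1.13 -0.62]
```

Emit:
{"op": "hand_motion", "data": {
  "plan": [
    {"finger_gap":0.01,"dx":-0.0013,"dy":-0.002},
    {"finger_gap":0.01,"dx":-0.0013,"dy":-0.002},
    {"finger_gap":0.01,"dx":-0.0013,"dy":-0.002}
  ],
  "clamp_n": 50
}}

```text
time_s: 14.65
tcp_pos: [0.4754, -0.315, 0.0811]
eef_rot: [[0.117, 0.993, 0.001], [0.993, -0.117, -0.001], [-0.001, 0.001, -1.0]]
ft_force: [-0.4, 0.0, -0.7]
grip_width: 0.0211
grasp_force: 49.8
```

```bash
python3 go.py .4761 -.3147 .0496
```

```text
shift [0.0004 0.0007 0.0315] turn 0.0008 tcp [ 0.4754 -0.315   0.0811] t 14.65 w 0.0211 F [-0.4  0.  -0.7] q [-0.74  0.34  1.67  0.    1.13 -0.62]
```

Emit:
{"op": "hand_motion", "data": {
  "plan": [
    {"finger_gap":0.01},
    {"finger_gap":0.01,"dz":0.004},
    {"finger_gap":0.01,"dz":0.008},
    {"finger_gap":0.01,"dz":0.012}
  ],
  "clamp_n": 50
}}

```text
time_s: 15.05
tcp_pos: [0.4749, -0.3145, 0.0679]
eef_rot: [[0.117, 0.993, -0.0], [0.993, -0.117, 0.0], [0.0, -0.0, -1.0]]
ft_force: [-0.3, -0.3, -0.7]
grip_width: 0.0212
grasp_force: 49.8
```

```bash
python3 go.py .4761 -.3147 .0496
```

```text
shift [-0.0001  0.0012  0.0183] turn 0.001 tcp [ 0.4749 -0.3145  0.0679] t 15.05 w 0.0212 F [-0.3 -0.3 -0.7] q [-0.74  0.36  1.68  0.    1.1  -0.62]
```

Foot is now at 0.030, inside the flare without force. Push on.

Emit:
{"op": "hand_motion", "data": {
  "plan": [
    {"finger_gap":0.01,"dy":0.001,"dz":0.004},
    {"finger_gap":0.01,"dy":0.001,"dz":0.008},
    {"finger_gap":0.01,"dy":0.001,"dz":0.012}
  ],
  "clamp_n": 50
}}

```text
time_s: 15.35
tcp_pos: [0.4767, -0.3155, 0.0567]
eef_rot: [[0.117, 0.993, 0.001], [0.993, -0.117, -0.001], [-0.001, 0.001, -1.0]]
ft_force: [-0.2, -0.4, 2.5]
grip_width: 0.0212
grasp_force: 49.8
```

Emit:
{"op": "hand_motion", "data": {
  "plan": [
    {"finger_gap":0.01,"dz":0.003},
    {"finger_gap":0.01,"dz":0.005},
    {"finger_gap":0.01,"dz":0.005}
  ],
  "clamp_n": 50
}}

```text
time_s: 15.65
tcp_pos: [0.4759, -0.3148, 0.0509]
eef_rot: [[0.117, 0.993, -0.0], [0.993, -0.117, 0.0], [-0.0, -0.0, -1.0]]
ft_force: [0.5, -1.7, -1.9]
grip_width: 0.021
grasp_force: 49.8
```

```bash
python3 go.py .4761 -.3147 .0496
```

```text
shift [0.0001 0.0002 0.0013] turn 0.0009 tcp [ 0.4759 -0.3148  0.0509] t 15.65 w 0.021 F [ 0.5 -1.7 -1.9] q [-0.74  0.39  1.69 -0.    1.07 -0.62]
```

Emit:
{"op": "hand_motion", "data": {
  "plan": [
    {"finger_gap":0.01,"dz":0.001},
    {"finger_gap":0.01,"dz":0.002},
    {"finger_gap":0.01,"dz":0.002},
    {"finger_gap":0.01,"dz":0.002}
  ],
  "clamp_n": 50
}}

```text
time_s: 16.05
tcp_pos: [0.4761, -0.315, 0.0497]
eef_rot: [[0.117, 0.993, 0.0], [0.993, -0.117, -0.0], [-0.0, 0.0, -1.0]]
ft_force: [-0.4, -1.8, 1.5]
grip_width: 0.021
grasp_force: 49.8
```

```bash
python3 go.py .4761 -.3147 .0496
```

```text
shift [ 0.0003 -0.0001  0.0001] turn 0.0011 tcp [ 0.4761 -0.315   0.0497] t 16.05 w 0.021 F [-0.4 -1.8  1.5] q [-0.74  0.39  1.69 -0.    1.07 -0.62]
```

Emit:
{"op": "hand_motion", "data": {
  "plan": [
    {"finger_gap":0.01,"dz":0.001},
    {"finger_gap":0.01,"dz":0.0015},
    {"finger_gap":0.01,"dz":0.0015},
    {"finger_gap":0.01,"dz":0.0015}
  ],
  "clamp_n": 50
}}

```text
time_s: 16.45
tcp_pos: [0.4762, -0.3151, 0.0496]
eef_rot: [[0.116, 0.993, -0.0], [0.993, -0.116, -0.001], [-0.001, 0.0, -1.0]]
ft_force: [-2.9, -0.9, 9.0]
grip_width: 0.0212
grasp_force: 49.8
```

Emit:
{"op": "hand_motion", "data": {
  "plan": [
    {"finger_gap":0.01,"dz":0.001},
    {"finger_gap":0.01,"dz":0.001},
    {"finger_gap":0.01,"dz":0.001}
  ],
  "clamp_n": 50
}}

```text
time_s: 16.75
tcp_pos: [0.4763, -0.3152, 0.0495]
eef_rot: [[0.116, 0.993, -0.0], [0.993, -0.116, -0.001], [-0.001, -0.0, -1.0]]
ft_force: [-4.9, 0.4, 14.1]
grip_width: 0.0212
grasp_force: 49.8
```

It stopped at 0.0495 with rising force: standing on the bar. Release, back up.

Emit:
{"op": "hand_motion", "data": {
  "plan": [
    {"finger_gap":0.01,"dz":-0.002},
    {"finger_gap":0.05,"dz":-0.002},
    {"finger_gap":0.05,"dz":-0.002},
    {"finger_gap":0.05,"dz":-0.002},
    {"finger_gap":0.05,"dz":-0.04},
    {"finger_gap":0.05,"dz":-0.09},
    {"finger_gap":0.05,"dz":-0.12},
    {"finger_gap":0.05,"dz":-0.12},
    {"finger_gap":0.05,"dz":-0.12}
  ],
  "clamp_n": 20
}}

```text
time_s: 17.65
tcp_pos: [0.4763, -0.3147, 0.1672]
eef_rot: [[0.117, 0.993, 0.001], [0.993, -0.117, -0.0], [-0.0, 0.001, -1.0]]
ft_force: [0.5, 0.2, 0.5]
grip_width: 0.0498
grasp_force: 0.0
```

```bash
python3 - <<'E'
from meas import *
for c in ['wrist','scene','top']:
    im,d,P=snap(c,c+'5.png'); W=cloud(P,d)
    p=W[blob(W,im,None,.055,.07,(.45,.51,-.335,-.29))]
    if len(p)>3: cc,r=hull_center(p); print(c,'green',len(p),np.round(cc,1),round(r,1),'z',np.round(np.median(p[:,2]),4))
    p=W[blob(W,im,None,.058,.075,(.57,.64,-.09,-.03))]
    if len(p)>3: cc,r=hull_center(p); print(c,'red',len(p),np.round(cc,1),round(r,1),np.round(np.median(p[:,2]),4))
E
python3 go.py .5985 -.0553 .15
```

```text
wrist green 599 [ 477.  -313.8] 11.4 z 0.0638
scene green 123 [ 478.2 -313.9] 12.2 z 0.064
scene red 160 [599.7 -56.4] 15.1 0.0624
top green 103 [ 476.2 -314. ] 11.4 z 0.064
top red 135 [597.6 -54.3] 14.2 0.0627
shift [0.2709 0.0928 0.0149] turn 0.001 tcp [ 0.4748 -0.3135  0.1645] t 17.8 w 0.0499 F [ 0.1 -0.1 -0.8] q [-0.74  0.24  1.61  0.    1.29 -0.62]
```

View pics/wrist5.png

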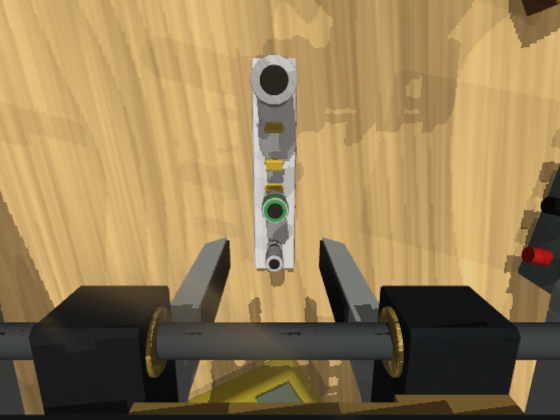

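The green socket sits at (275,209) beside the thinnest, top at 0.064 = 12+52 mm: home. Now the red one.

Emit:
{"op": "hand_motion", "data": {
  "plan": [
    {"finger_gap":0.05,"dx":0.271,"dy":0.093},
    {"finger_gap":0.05,"dx":0.271,"dy":0.093},
    {"finger_gap":0.05,"dx":0.271,"dy":0.093},
    {"finger_gap":0.05,"dx":0.271,"dy":0.093},
    {"finger_gap":0.05,"dx":0.271,"dy":0.093},
    {"finger_gap":0.05,"dx":0.271,"dy":0.093},
    {"finger_gap":0.05,"dx":0.271,"dy":0.093,"dz":0.04},
    {"finger_gap":0.05,"dx":0.271,"dy":0.093,"dz":0.04},
    {"finger_gap":0.05,"dx":0.271,"dy":0.093,"dz":0.04},
    {"finger_gap":0.05,"dx":0.271,"dy":0.093,"dz":0.04}
  ],
  "clamp_n": 20
}}

```text
time_s: 18.8
tcp_pos: [0.6002, -0.0574, 0.1274]
eef_rot: [[0.118, 0.993, 0.0], [0.993, -0.118, -0.0], [-0.0, 0.0, -1.0]]
ft_force: [-0.5, -0.7, -0.2]
grip_width: 0.0501
grasp_force: 0.0
```

```bash
python3 - <<'E'
from meas import *
im,d,P=snap('wrist'); W=cloud(P,d)
p=W[blob(W,im,None,.058,.075,(.57,.64,-.09,-.03))]
if len(p)>3: cc,r=hull_center(p); print('red',len(p),np.round(cc,1),round(r,1),np.round(np.median(p[:,2]),4))
E
python3 go.py .5985 -.0553 .043
```

```text
red 1148 [598.8 -53.7] 14.2 0.0619
shift [ 0.002  -0.0025  0.0851] turn -0.0005 tcp [ 0.6006 -0.0576  0.1281] t 18.85 w 0.0504 F [0.9 0.2 0.8] q [-0.24  0.35  1.55 -0.    1.24 -0.12]
```

Emit:
{"op": "hand_motion", "data": {
  "plan": [
    {"finger_gap":0.05,"dx":0.0025,"dy":-0.002,"dz":0.04},
    {"finger_gap":0.05,"dx":0.0025,"dy":-0.002,"dz":0.075},
    {"finger_gap":0.05,"dx":0.0025,"dy":-0.002,"dz":0.085},
    {"finger_gap":0.05,"dx":0.0025,"dy":-0.002,"dz":0.085},
    {"finger_gap":0.05,"dx":0.0025,"dy":-0.002,"dz":0.085},
    {"finger_gap":0.015,"dx":0.0025,"dy":-0.002,"dz":0.085},
    {"finger_gap":0.015,"dx":0.0025,"dy":-0.002,"dz":0.085},
    {"finger_gap":0.015,"dx":0.0025,"dy":-0.002,"dz":0.085},
    {"finger_gap":0.015,"dx":0.0025,"dy":-0.002,"dz":0.085},
    {"finger_gap":0.015,"dx":0.0025,"dy":-0.002,"dz":0.085}
  ],
  "clamp_n": 50
}}

```text
time_s: 19.85
tcp_pos: [0.5991, -0.0539, 0.0431]
eef_rot: [[0.117, 0.993, 0.002], [0.993, -0.117, -0.0], [-0.0, 0.002, -1.0]]
ft_force: [-1.1, -0.3, 4.6]
grip_width: 0.0274
grasp_force: 49.9
```

```bash
python3 go.py .5985 -.0553 .043
```

```text
shift [-0.0015 -0.0005  0.0001] turn 0.0011 tcp [ 0.5991 -0.0539  0.0431] t 19.85 w 0.0274 F [-1.1 -0.3  4.6] q [-0.23  0.45  1.61 -0.    1.08 -0.12]
```

Emit:
{"op": "hand_motion", "data": {
  "plan": [
    {"finger_gap":0.015,"dz":-0.03},
    {"finger_gap":0.015,"dz":-0.07},
    {"finger_gap":0.015,"dz":-0.11},
    {"finger_gap":0.015,"dx":-0.04,"dy":-0.016,"dz":-0.11},
    {"finger_gap":0.015,"dx":-0.08,"dy":-0.033,"dz":-0.11},
    {"finger_gap":0.015,"dx":-0.12,"dy":-0.049,"dz":-0.11},
    {"finger_gap":0.015,"dx":-0.16,"dy":-0.066,"dz":-0.11},
    {"finger_gap":0.015,"dx":-0.195,"dy":-0.08,"dz":-0.11},
    {"finger_gap":0.015,"dx":-0.215,"dy":-0.088,"dz":-0.11},
    {"finger_gap":0.015,"dx":-0.223,"dy":-0.092,"dz":-0.11},
    {"finger_gap":0.015,"dx":-0.223,"dy":-0.092,"dz":-0.11},
    {"finger_gap":0.015,"dx":-0.223,"dy":-0.092,"dz":-0.11}
  ],
  "clamp_n": 50
}}

```text
time_s: 21.05
tcp_pos: [0.4812, -0.2635, 0.1516]
eef_rot: [[0.116, 0.993, -0.0], [0.993, -0.116, 0.001], [0.001, -0.0, -1.0]]
ft_force: [0.8, 0.1, -1.7]
grip_width: 0.0271
grasp_force: 49.9
```

```bash
python3 - <<'E'
from meas import *
im,d,P=snap('wrist','w6.png'); W=cloud(P,d)
o=status.get_obs();R=np.array(o['eef_rot'])
q=(W-o['tcp_pos'])@R
p=q[(q[...,2]<-.014)&(q[...,2]>-.025)&(abs(q[...,0])<.02)&(abs(q[...,1])<.0138)]
print('red top in tool',len(p),np.round(np.percentile(p,[1,50,99],0),4).tolist())
m=blob(W,im,(15,35),.018,.045,(.42,.55,-.30,-.17),s=100)
from scipy.ndimage import label
l,k=label(m,np.ones((3,3)))
for a in range(1,k+1):
    if (l==a).sum()>15: print(' jaw',(l==a).sum(),np.round(W[l==a].mean(0),4))
E
python3 go.py .4819 -.2651 .0851
```

```text
red top in tool 2694 [[-0.0125, -0.0135, -0.0233], [0.0016, -0.0001, -0.0187], [0.0135, 0.0137, -0.0143]]
 jaw 159 [ 0.4838 -0.2486  0.0314]
shift [-0.0018  0.0007  0.0665] turn 0.0022 tcp [ 0.4814 -0.2633  0.1516] t 21.1 w 0.0274 F [ 0.4  0.6 -1.9] q [-0.66  0.21  1.67  0.    1.26 -0.54]
```

View pics/w6.png

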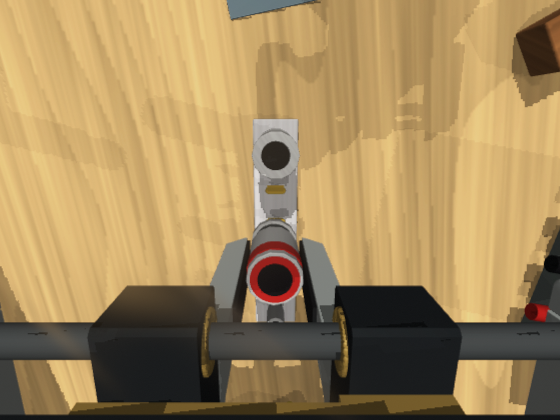

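Red socket (273,275) held upright; the near clip jaw at (277,189) lies ahead. Lower into the mouth.

Emit:
{"op": "hand_motion", "data": {
  "plan": [
    {"finger_gap":0.015,"dx":-0.0018,"dy":0.0007,"dz":0.03},
    {"finger_gap":0.015,"dx":-0.0018,"dy":0.0007,"dz":0.06},
    {"finger_gap":0.015,"dx":-0.0018,"dy":0.0007,"dz":0.066},
    {"finger_gap":0.015,"dx":-0.0018,"dy":0.0007,"dz":0.066},
    {"finger_gap":0.015,"dx":-0.0018,"dy":0.0007,"dz":0.066},
    {"finger_gap":0.015,"dx":-0.0018,"dy":0.0007,"dz":0.066}
  ],
  "clamp_n": 50
}}

```text
time_s: 21.7
tcp_pos: [0.4829, -0.267, 0.0878]
eef_rot: [[0.116, 0.993, 0.003], [0.993, -0.116, -0.002], [-0.002, 0.003, -1.0]]
ft_force: [0.9, -0.1, -0.5]
grip_width: 0.027
grasp_force: 49.9
```

```bash
python3 go.py .4819 -.265 .0531
```

```text
shift [ 0.002  -0.0014  0.0347] turn 0.0016 tcp [ 0.4829 -0.267   0.0878] t 21.7 w 0.027 F [ 0.9 -0.1 -0.5] q [-0.66  0.3   1.72  0.    1.12 -0.55]
```

Emit:
{"op": "hand_motion", "data": {
  "plan": [
    {"finger_gap":0.015,"dx":0.0015,"dy":-0.001},
    {"finger_gap":0.015,"dx":0.0015,"dy":-0.001,"dz":0.004},
    {"finger_gap":0.015,"dx":0.0015,"dy":-0.001,"dz":0.008},
    {"finger_gap":0.015,"dx":0.0015,"dy":-0.001,"dz":0.012},
    {"finger_gap":0.015,"dx":0.0015,"dy":-0.001,"dz":0.012}
  ],
  "clamp_n": 50
}}

```text
time_s: 22.2
tcp_pos: [0.4799, -0.2643, 0.0729]
eef_rot: [[0.117, 0.993, -0.002], [0.993, -0.117, 0.001], [0.001, -0.002, -1.0]]
ft_force: [0.3, 0.2, -1.6]
grip_width: 0.0274
grasp_force: 49.9
```

```bash
python3 go.py .4819 -.265 .0531
```

```text
shift [-0.0005  0.0021  0.0198] turn 0.0009 tcp [ 0.4799 -0.2643  0.0729] t 22.2 w 0.0274 F [ 0.3  0.2 -1.6] q [-0.66  0.31  1.73 -0.    1.1  -0.54]
```

Emit:
{"op": "hand_motion", "data": {
  "plan": [
    {"finger_gap":0.015,"dx":-0.0003,"dy":0.001,"dz":0.005},
    {"finger_gap":0.015,"dx":-0.0003,"dy":0.001,"dz":0.009},
    {"finger_gap":0.015,"dx":-0.0003,"dy":0.001,"dz":0.013},
    {"finger_gap":0.015,"dx":-0.0003,"dy":0.001,"dz":0.016},
    {"finger_gap":0.015,"dx":-0.0003,"dy":0.001,"dz":0.016}
  ],
  "clamp_n": 50
}}

```text
time_s: 22.7
tcp_pos: [0.4809, -0.2645, 0.0565]
eef_rot: [[0.117, 0.993, -0.002], [0.993, -0.117, 0.001], [0.001, -0.002, -1.0]]
ft_force: [1.1, -0.2, -7.4]
grip_width: 0.0273
grasp_force: 49.9
```

```bash
python3 go.py .4819 -.265 .0531
```

```text
shift [-0.0004  0.0011  0.0034] turn 0.001 tcp [ 0.4809 -0.2645  0.0565] t 22.7 w 0.0273 F [ 1.1 -0.2 -7.4] q [-0.66  0.34  1.74  0.    1.07 -0.54]
```

Emit:
{"op": "hand_motion", "data": {
  "plan": [
    {"finger_gap":0.015,"dz":0.002},
    {"finger_gap":0.015,"dz":0.004},
    {"finger_gap":0.015,"dz":0.004},
    {"finger_gap":0.015,"dz":0.004}
  ],
  "clamp_n": 50
}}

```text
time_s: 23.1
tcp_pos: [0.4815, -0.2649, 0.0538]
eef_rot: [[0.117, 0.993, -0.0], [0.993, -0.117, 0.0], [0.0, -0.0, -1.0]]
ft_force: [0.2, 0.7, -2.5]
grip_width: 0.0273
grasp_force: 49.9
```

```bash
python3 go.py .4819 -.265 .0531
```

```text
shift [-0.      0.0004  0.0007] turn 0.001 tcp [ 0.4815 -0.2649  0.0538] t 23.1 w 0.0273 F [ 0.2  0.7 -2.5] q [-0.66  0.34  1.74  0.    1.06 -0.54]
```

Emit:
{"op": "hand_motion", "data": {
  "plan": [
    {"finger_gap":0.015,"dz":0.001},
    {"finger_gap":0.015,"dz":0.002},
    {"finger_gap":0.015,"dz":0.002},
    {"finger_gap":0.015,"dz":0.002}
  ],
  "clamp_n": 50
}}

```text
time_s: 23.5
tcp_pos: [0.4817, -0.2652, 0.0531]
eef_rot: [[0.117, 0.993, -0.0], [0.993, -0.117, -0.0], [-0.0, -0.0, -1.0]]
ft_force: [-2.5, 2.4, 5.0]
grip_width: 0.0268
grasp_force: 49.9
```

Emit:
{"op": "hand_motion", "data": {
  "plan": [
    {"finger_gap":0.015,"dz":0.001},
    {"finger_gap":0.015,"dz":0.001},
    {"finger_gap":0.015,"dz":0.001}
  ],
  "clamp_n": 50
}}

```text
time_s: 23.8
tcp_pos: [0.4818, -0.2652, 0.053]
eef_rot: [[0.117, 0.993, -0.0], [0.993, -0.117, -0.0], [-0.0, -0.0, -1.0]]
ft_force: [-3.5, 3.8, 10.1]
grip_width: 0.027
grasp_force: 49.9
```

Home (0.0530 expected 0.0531, force rising). Release, rise, and check.

Emit:
{"op": "hand_motion", "data": {
  "plan": [
    {"finger_gap":0.015,"dz":-0.002},
    {"finger_gap":0.055,"dz":-0.002},
    {"finger_gap":0.055,"dz":-0.002},
    {"finger_gap":0.055,"dz":-0.002},
    {"finger_gap":0.055,"dz":-0.04},
    {"finger_gap":0.055,"dz":-0.09},
    {"finger_gap":0.055,"dz":-0.14},
    {"finger_gap":0.055,"dz":-0.17},
    {"finger_gap":0.055,"dz":-0.17},
    {"finger_gap":0.055,"dz":-0.17}
  ],
  "clamp_n": 20
}}

```text
time_s: 24.8
tcp_pos: [0.4818, -0.2656, 0.2214]
eef_rot: [[0.117, 0.993, 0.001], [0.993, -0.117, -0.001], [-0.001, 0.001, -1.0]]
ft_force: [0.4, -0.6, 0.2]
grip_width: 0.0552
grasp_force: 0.0
```

```bash
python3 - <<'E'
from meas import *
for c in ['wrist','scene','top']:
    im,d,P=snap(c,c+'7.png'); W=cloud(P,d)
    for n,zl,zh,B,h in [('green',.055,.07,(.45,.51,-.335,-.29),None),('red',.065,.08,(.45,.51,-.285,-.2475),None),('cap_y',.14,.17,(.4,.6,.2,.4),(20,35)),('cap_b',.14,.17,(.4,.6,.1,.4),(100,130)),('board',-.01,.02,(.58,.68,-.05,.04),(45,85))]:
        p=W[blob(W,im,h,zl,zh,B)]
        if len(p)>3: cc,r=hull_center(p); print(c,n,len(p),np.round(cc,1),round(r,1),'z',np.round(np.median(p[:,2]),4))
E
python3 go.py .4885 .218 .225
```

```text
wrist green 405 [ 477.1 -313.7] 11.3 z 0.0639
wrist red 698 [ 483.3 -265.2] 14.5 z 0.072
scene green 124 [ 477.6 -315.3] 12.3 z 0.0635
scene red 169 [ 483.7 -265.8] 15.0 z 0.0724
scene cap_y 253 [488.9 309.8] 19.1 z 0.1532
scene cap_b 259 [489.6 218.9] 18.7 z 0.1533
scene board 412 [629.  -10.9] 33.6 z 0.0062
top red 153 [ 482.1 -265.4] 14.9 z 0.0721
top cap_y 297 [487.4 310.3] 18.2 z 0.1538
top cap_b 287 [488.3 219.2] 18.2 z 0.1537
top board 285 [630.4 -10.2] 31.8 z 0.0062
shift [ 0.48   -0.0483 -0.0052] turn 0.0009 tcp [ 0.4804 -0.2643  0.2185] t 24.95 w 0.055 F [-0.5 -0.5  0.1] q [-0.66  0.15  1.6  -0.    1.39 -0.54]
```

View pics/scene7.png

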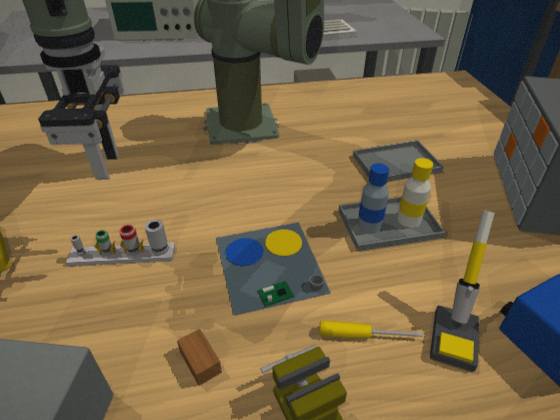

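Rail order is right: thin (77,243), green (103,240), red (129,238), thick (156,236); tops at 0.064 and 0.072, both home. Now the blue bottle back to its pad (0.5137, −0.0533).

Emit:
{"op": "hand_motion", "data": {
  "plan": [
    {"finger_gap":0.06,"dx":0.481,"dy":-0.048,"dz":-0.005},
    {"finger_gap":0.06,"dx":0.481,"dy":-0.048,"dz":-0.005},
    {"finger_gap":0.06,"dx":0.481,"dy":-0.048,"dz":-0.005},
    {"finger_gap":0.06,"dx":0.481,"dy":-0.048,"dz":-0.005},
    {"finger_gap":0.06,"dx":0.481,"dy":-0.048,"dz":-0.005},
    {"finger_gap":0.06,"dx":0.481,"dy":-0.048,"dz":-0.005},
    {"finger_gap":0.06,"dx":0.481,"dy":-0.048,"dz":-0.005},
    {"finger_gap":0.06,"dx":0.481,"dy":-0.048,"dz":-0.005},
    {"finger_gap":0.06,"dx":0.481,"dy":-0.048,"dz":-0.005},
    {"finger_gap":0.06,"dx":0.481,"dy":-0.048,"dz":-0.005},
    {"finger_gap":0.06,"dx":0.481,"dy":-0.048,"dz":-0.005},
    {"finger_gap":0.06,"dx":0.481,"dy":-0.048,"dz":-0.005}
  ],
  "clamp_n": 20
}}

```text
time_s: 26.15
tcp_pos: [0.489, 0.2182, 0.224]
eef_rot: [[0.115, 0.993, -0.004], [0.993, -0.115, -0.002], [-0.002, -0.003, -1.0]]
ft_force: [0.1, -1.7, 0.5]
grip_width: 0.0601
grasp_force: 0.0
```

Emit:
{"op": "hand_motion", "data": {
  "plan": [
    {"finger_gap":0.06},
    {"finger_gap":0.06}
  ],
  "clamp_n": 20
}}

```text
time_s: 26.35
tcp_pos: [0.49, 0.2167, 0.2253]
eef_rot: [[0.119, 0.993, -0.001], [0.993, -0.119, -0.001], [-0.001, -0.001, -1.0]]
ft_force: [-0.6, -0.9, -0.9]
grip_width: 0.0599
grasp_force: 0.0
```

```bash
python3 go.py .4885 .219 .137
```

```text
shift [ 0.0022 -0.0016  0.0883] turn -0.0011 tcp [0.49   0.2167 0.2253] t 26.35 w 0.0599 F [-0.6 -0.9 -0.9] q [ 0.26  0.12  1.63 -0.    1.4   0.37]
```

Emit:
{"op": "hand_motion", "data": {
  "plan": [
    {"finger_gap":0.06,"dx":0.002,"dy":-0.001,"dz":0.04},
    {"finger_gap":0.06,"dx":0.002,"dy":-0.001,"dz":0.08},
    {"finger_gap":0.06,"dx":0.002,"dy":-0.001,"dz":0.088},
    {"finger_gap":0.06,"dx":0.002,"dy":-0.001,"dz":0.088},
    {"finger_gap":0.06,"dx":0.002,"dy":-0.001,"dz":0.088},
    {"finger_gap":0.02,"dx":0.002,"dy":-0.001,"dz":0.088},
    {"finger_gap":0.02,"dx":0.002,"dy":-0.001,"dz":0.088},
    {"finger_gap":0.02,"dx":0.002,"dy":-0.001,"dz":0.088},
    {"finger_gap":0.02,"dx":0.002,"dy":-0.001,"dz":0.088},
    {"finger_gap":0.02,"dx":0.002,"dy":-0.001,"dz":0.088}
  ],
  "clamp_n": 40
}}

```text
time_s: 27.35
tcp_pos: [0.4897, 0.2206, 0.1389]
eef_rot: [[0.117, 0.993, 0.001], [0.993, -0.117, 0.001], [0.001, 0.001, -1.0]]
ft_force: [-2.1, 0.2, 3.7]
grip_width: 0.0353
grasp_force: 40.0
```

```bash
python3 go.py .5137 -.0533 .138
```

```text
shift [-0.2692  0.0558  0.0008] turn 0.0012 tcp [0.4897 0.2206 0.1389] t 27.35 w 0.0353 F [-2.1  0.2  3.7] q [0.26 0.2  1.71 0.   1.22 0.38]
```

Emit:
{"op": "hand_motion", "data": {
  "plan": [
    {"finger_gap":0.02,"dz":-0.03},
    {"finger_gap":0.02,"dz":-0.06},
    {"finger_gap":0.02,"dx":-0.03,"dy":0.006,"dz":-0.06},
    {"finger_gap":0.02,"dx":-0.07,"dy":0.015,"dz":-0.06},
    {"finger_gap":0.02,"dx":-0.11,"dy":0.023,"dz":-0.06},
    {"finger_gap":0.02,"dx":-0.15,"dy":0.031,"dz":-0.06},
    {"finger_gap":0.02,"dx":-0.19,"dy":0.039,"dz":-0.06},
    {"finger_gap":0.02,"dx":-0.225,"dy":0.047,"dz":-0.06},
    {"finger_gap":0.02,"dx":-0.255,"dy":0.053,"dz":-0.06},
    {"finger_gap":0.02,"dx":-0.268,"dy":0.056,"dz":-0.06},
    {"finger_gap":0.02,"dx":-0.268,"dy":0.056,"dz":-0.06},
    {"finger_gap":0.02,"dx":-0.268,"dy":0.056,"dz":-0.06}
  ],
  "clamp_n": 40
}}

```text
time_s: 28.55
tcp_pos: [0.5133, -0.0515, 0.1974]
eef_rot: [[0.117, 0.993, -0.001], [0.993, -0.117, 0.001], [0.001, -0.001, -1.0]]
ft_force: [-0.3, -0.1, -2.3]
grip_width: 0.0351
grasp_force: 40.0
```

```bash
python3 go.py .5137 -.0545 .140
```

```text
shift [-0.003   0.0009  0.0574] turn 0.001 tcp [ 0.5133 -0.0515  0.1974] t 28.55 w 0.0351 F [-0.3 -0.1 -2.3] q [-0.27  0.1   1.71  0.    1.34 -0.15]
```

Emit:
{"op": "hand_motion", "data": {
  "plan": [
    {"finger_gap":0.02,"dx":-0.002,"dy":0.001,"dz":0.03},
    {"finger_gap":0.02,"dx":-0.002,"dy":0.001,"dz":0.05},
    {"finger_gap":0.02,"dx":-0.002,"dy":0.001,"dz":0.056},
    {"finger_gap":0.02,"dx":-0.002,"dy":0.001,"dz":0.058},
    {"finger_gap":0.02,"dx":-0.002,"dy":0.001,"dz":0.058},
    {"finger_gap":0.06,"dx":-0.002,"dy":0.001,"dz":0.058},
    {"finger_gap":0.06,"dx":-0.002,"dy":0.001,"dz":0.058},
    {"finger_gap":0.06,"dx":-0.002,"dy":0.001,"dz":0.058},
    {"finger_gap":0.06,"dx":-0.002,"dy":0.001,"dz":0.03},
    {"finger_gap":0.06,"dx":-0.002,"dy":0.001,"dz":-0.01},
    {"finger_gap":0.06,"dx":-0.002,"dy":0.001,"dz":-0.03},
    {"finger_gap":0.06,"dx":-0.002,"dy":0.001,"dz":-0.03}
  ],
  "clamp_n": 40
}}

```text
time_s: 29.75
tcp_pos: [0.5173, -0.0554, 0.2324]
eef_rot: [[0.117, 0.993, 0.009], [0.993, -0.117, -0.002], [-0.001, 0.009, -1.0]]
ft_force: [0.3, 0.4, -1.5]
grip_width: 0.0603
grasp_force: 0.0
```

```bash
python3 go.py .488 .31 .225
```

```text
shift [ 0.3595 -0.0719  0.0062] turn 0.0009 tcp [ 0.5173 -0.0554  0.2324] t 29.75 w 0.0603 F [ 0.3  0.4 -1.5] q [-0.27  0.07  1.66  0.    1.4  -0.16]
```

Emit:
{"op": "hand_motion", "data": {
  "plan": [
    {"finger_gap":0.06,"dx":0.36,"dy":-0.071,"dz":0.004},
    {"finger_gap":0.06,"dx":0.36,"dy":-0.071,"dz":0.004},
    {"finger_gap":0.06,"dx":0.36,"dy":-0.071,"dz":0.004},
    {"finger_gap":0.06,"dx":0.36,"dy":-0.071,"dz":0.004},
    {"finger_gap":0.06,"dx":0.36,"dy":-0.071,"dz":0.004},
    {"finger_gap":0.06,"dx":0.36,"dy":-0.071,"dz":0.004},
    {"finger_gap":0.06,"dx":0.36,"dy":-0.071,"dz":0.004},
    {"finger_gap":0.06,"dx":0.36,"dy":-0.071,"dz":0.004},
    {"finger_gap":0.06,"dx":0.36,"dy":-0.071,"dz":0.004},
    {"finger_gap":0.06,"dx":0.36,"dy":-0.071,"dz":0.004},
    {"finger_gap":0.06,"dx":0.36,"dy":-0.071,"dz":0.004}
  ],
  "clamp_n": 20
}}

```text
time_s: 30.85
tcp_pos: [0.4862, 0.3094, 0.2234]
eef_rot: [[0.119, 0.993, -0.001], [0.993, -0.119, -0.001], [-0.001, -0.001, -1.0]]
ft_force: [-0.1, -0.8, 0.0]
grip_width: 0.0602
grasp_force: 0.0
```

```bash
python3 - <<'E'
from meas import *
for c in ['scene','top']:
    im,d,P=snap(c,c+'8.png'); W=cloud(P,d)
    for n,zl,zh,B,h in [('cap_y',.14,.17,(.4,.6,.2,.4),(20,35)),('cap_b',.14,.17,(.4,.6,-.15,.4),(100,130))]:
        p=W[blob(W,im,h,zl,zh,B)]
        if len(p)>3: cc,r=hull_center(p); print(c,n,len(p),np.round(cc,1),round(r,1),'z',np.round(np.median(p[:,2]),4))
E
python3 go.py .488 .31 .138
```

```text
scene cap_y 251 [488.5 308.2] 19.0 z 0.1534
scene cap_b 298 [515.5 -55.5] 18.0 z 0.1543
top cap_y 295 [486.9 310.4] 17.9 z 0.1542
top cap_b 272 [513.3 -54.6] 18.0 z 0.1549
shift [0.0008 0.0015 0.0859] turn -0.0016 tcp [0.4864 0.3095 0.2239] t 30.95 w 0.06 F [-0.6 -0.1 -0. ] q [ 0.42  0.2   1.53 -0.    1.41  0.54]
```

Blue stands at (0.514, −0.055), about 1 mm from its pad's centre. Now the yellow bottle to (0.503, 0.029).

Emit:
{"op": "hand_motion", "data": {
  "plan": [
    {"finger_gap":0.06,"dx":0.001,"dy":0.001,"dz":0.04},
    {"finger_gap":0.06,"dx":0.001,"dy":0.001,"dz":0.08},
    {"finger_gap":0.06,"dx":0.001,"dy":0.001,"dz":0.086},
    {"finger_gap":0.06,"dx":0.001,"dy":0.001,"dz":0.086},
    {"finger_gap":0.06,"dx":0.001,"dy":0.001,"dz":0.086},
    {"finger_gap":0.02,"dx":0.001,"dy":0.001,"dz":0.086},
    {"finger_gap":0.02,"dx":0.001,"dy":0.001,"dz":0.086},
    {"finger_gap":0.02,"dx":0.001,"dy":0.001,"dz":0.086},
    {"finger_gap":0.02,"dx":0.001,"dy":0.001,"dz":0.086},
    {"finger_gap":0.02,"dx":0.001,"dy":0.001,"dz":0.086}
  ],
  "clamp_n": 40
}}

```text
time_s: 31.95
tcp_pos: [0.4876, 0.3125, 0.139]
eef_rot: [[0.117, 0.993, 0.001], [0.993, -0.117, 0.001], [0.001, 0.001, -1.0]]
ft_force: [-1.1, -0.7, 4.8]
grip_width: 0.0354
grasp_force: 40.0
```

```bash
python3 go.py .503 .029 .138
```

```text
shift [-0.2798  0.0484  0.0008] turn 0.0012 tcp [0.4876 0.3125 0.139 ] t 31.95 w 0.0354 F [-1.1 -0.7  4.8] q [0.42 0.29 1.61 0.   1.24 0.54]
```

Emit:
{"op": "hand_motion", "data": {
  "plan": [
    {"finger_gap":0.02,"dz":-0.03},
    {"finger_gap":0.02,"dz":-0.06},
    {"finger_gap":0.02,"dx":-0.03,"dy":0.005,"dz":-0.06},
    {"finger_gap":0.02,"dx":-0.07,"dy":0.012,"dz":-0.06},
    {"finger_gap":0.02,"dx":-0.11,"dy":0.019,"dz":-0.06},
    {"finger_gap":0.02,"dx":-0.15,"dy":0.026,"dz":-0.06},
    {"finger_gap":0.02,"dx":-0.19,"dy":0.033,"dz":-0.06},
    {"finger_gap":0.02,"dx":-0.23,"dy":0.04,"dz":-0.06},
    {"finger_gap":0.02,"dx":-0.26,"dy":0.045,"dz":-0.06},
    {"finger_gap":0.02,"dx":-0.277,"dy":0.048,"dz":-0.06},
    {"finger_gap":0.02,"dx":-0.277,"dy":0.048,"dz":-0.06},
    {"finger_gap":0.02,"dx":-0.277,"dy":0.048,"dz":-0.06}
  ],
  "clamp_n": 40
}}

```text
time_s: 33.15
tcp_pos: [0.5019, 0.0317, 0.1973]
eef_rot: [[0.118, 0.993, -0.001], [0.993, -0.118, 0.001], [0.001, -0.001, -1.0]]
ft_force: [-0.1, 0.2, -1.9]
grip_width: 0.0353
grasp_force: 40.0
```

```bash
python3 go.py .503 .0318 .140
```

```text
shift [0.0002 0.0012 0.0573] turn 0.0001 tcp [0.5019 0.0317 0.1973] t 33.15 w 0.0353 F [-0.1  0.2 -1.9] q [-0.11  0.07  1.74  0.    1.34  0.01]
```

Emit:
{"op": "hand_motion", "data": {
  "plan": [
    {"finger_gap":0.02,"dy":0.001,"dz":0.03},
    {"finger_gap":0.02,"dy":0.001,"dz":0.05},
    {"finger_gap":0.02,"dy":0.001,"dz":0.056},
    {"finger_gap":0.02,"dy":0.001,"dz":0.058},
    {"finger_gap":0.02,"dy":0.001,"dz":0.058},
    {"finger_gap":0.06,"dy":0.001,"dz":0.058},
    {"finger_gap":0.06,"dy":0.001,"dz":0.058},
    {"finger_gap":0.06,"dy":0.001,"dz":0.058},
    {"finger_gap":0.06,"dy":0.001,"dz":0.03},
    {"finger_gap":0.06,"dy":0.001,"dz":-0.01},
    {"finger_gap":0.06,"dy":0.001,"dz":-0.05},
    {"finger_gap":0.06,"dy":0.001,"dz":-0.07}
  ],
  "clamp_n": 40
}}

```text
time_s: 34.35
tcp_pos: [0.5054, 0.0311, 0.2725]
eef_rot: [[0.117, 0.993, 0.007], [0.993, -0.117, -0.001], [0.0, 0.007, -1.0]]
ft_force: [1.4, 0.2, -0.6]
grip_width: 0.0599
grasp_force: 0.0
```

Emit:
{"op": "hand_motion", "data": {
  "plan": [
    {"finger_gap":0.06,"dx":0.1},
    {"finger_gap":0.06,"dx":0.2},
    {"finger_gap":0.06,"dx":0.2},
    {"finger_gap":0.06,"dx":0.2},
    {"finger_gap":0.06,"dx":0.2},
    {"finger_gap":0.06,"dx":0.2},
    {"finger_gap":0.06,"dx":0.2}
  ],
  "clamp_n": 20
}}

```text
time_s: 35.05
tcp_pos: [0.5267, 0.2291, 0.2679]
eef_rot: [[0.117, 0.993, -0.0], [0.993, -0.117, -0.001], [-0.001, 0.0, -1.0]]
ft_force: [-0.1, 0.7, -0.2]
grip_width: 0.0598
grasp_force: 0.0
```

```bash
python3 - <<'E'
from meas import *
for c in ['scene','top']:
    im,d,P=snap(c,c+'9.png'); W=cloud(P,d)
    for n,zl,zh,B,h in [('cap_y',.14,.17,(.4,.6,-.1,.4),(20,35)),('cap_b',.14,.17,(.4,.6,-.15,.4),(100,130)),('green',.055,.07,(.45,.51,-.335,-.29),None),('red',.065,.08,(.45,.51,-.285,-.2475),None),('board',-.01,.02,(.58,.68,-.05,.04),(45,85))]:
        p=W[blob(W,im,h,zl,zh,B)]
        if len(p)>3: cc,r=hull_center(p); print(c,n,len(p),np.round(cc,1),round(r,1),'z',np.round(np.median(p[:,2]),4))
E
```

```text
scene cap_y 302 [504.5  29.8] 18.5 z 0.1544
scene cap_b 298 [515.1 -55.9] 18.7 z 0.1545
scene green 126 [ 477.9 -314.3] 12.3 z 0.0638
scene red 166 [ 484.1 -265.4] 15.3 z 0.0723
scene board 417 [630.8  -9.9] 33.2 z 0.006
top cap_y 274 [503.3  30.6] 17.9 z 0.155
top cap_b 276 [513.5 -54.6] 18.0 z 0.1551
top green 100 [ 476.1 -313.4] 11.3 z 0.064
top red 153 [ 482.1 -265.1] 14.6 z 0.0723
top board 310 [630.2  -9.9] 31.8 z 0.0061
```

View pics/scene9.png

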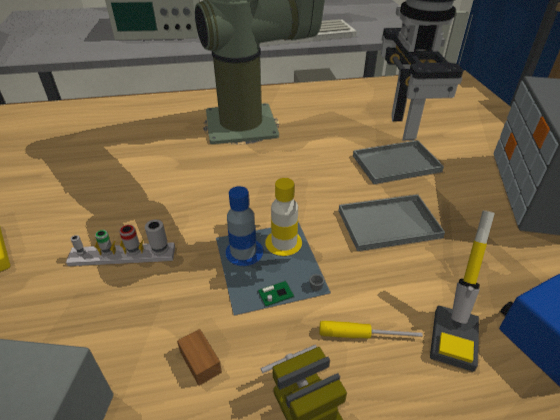

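Both bottles stand upright on their pads (blue (241,235), yellow (285,220)), within 2 mm of the pad centres. The sockets are home at (103,240) and (129,238), the board has not moved, and the arm is clear.

```bash
python3 -c "
from cell import finish_job
print(finish_job())"
```

```text
the job is handed in; nothing more can be done
None
```

I handed the job in at about 35 s of the 128 s: both bottles are back upright on their own pads, both sockets are home in their clips in size order, and the board has not moved. The hand-in gave no verdict, so these results come from my own camera measurements.

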